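Park the flour sifter's shaker with its hidden eccentric weight hanging down

TASK

The bench flour sifter's shaker shaft has to be parked for its lock pin: turn its five-armed hand wheel slowly, feel by how hard it turns which side the eccentric weight hidden on the shaft is on, and bring that heavy side straight down. Finish while still gripping the wheel and holding it still there, since a colleague will then put the pin in; leave the other things on the table where they lie.

Things in the scene. Friction and masses are not known exactly. Their poses are not given: they have to be found in the camera images.
- sifter: bench flour sifter, fixed, 400 mm long, 280 wide, 301 high: blue drum cover, aluminium housing, sieve bowl on top. Origin on the table below the hand wheel's centre; z up; x level along the shaft, from the wheel into the machine (boss from 57 mm, drum from 83 mm, housing and bowl from 145 mm behind the wheel's plane). A person facing the wheel looks along +x with +y on the left.
- wheel_hub (a point): centre of the hand wheel on the shaft axis, 165 mm above the table; axes are the sifter's, they do not turn. Wheel: steel hub 48 mm across (28 mm in front to 21 mm behind this point) with five arms 72 degrees apart in the upright plane through it: 11 mm rods, each with a black round-ended grip 24 mm thick, from 50 to 112 mm from the axis (middle at 81 mm).
- wheel (a joint): hand wheel angle, rad, no stops. At 0 one arm points straight up; it grows clockwise for a person facing the wheel (right-handed about the sifter's +x): the arms stand at this value plus multiples of 1.2566, clockwise from up. The shaft seal drags with a steady 0.62 N m either way, so the wheel stays wherever it is left. Where the weight is cannot be read from this value or from the arms.
- drum (a point): front centre of the closed blue drum, 172 mm across, on the shaft axis, 83 mm behind the wheel. Unseen inside, fixed to the same shaft: a weight of 0.77 to 1.03 kg, centre 50 mm off the axis (0.38 to 0.51 N m). Its angle to the wheel differs each run but stays within a run. Torque to turn = 0.62 + moment x sin(angle of the heavy side past straight down, in the turning direction), N m.
- lock_pin: loose steel lock pin with a red head, 96 mm long, lying flat; origin under its middle. A bystander.
- scoop: loose steel flour scoop with white handle, 220 mm long, 75 mm wide, 45 mm high, lying on the table; origin underneath. A bystander.
- nozzle_a: loose steel piping nozzle, 32 mm across its foot, 48 mm high, standing; origin at the centre of its underside. A bystander.
- nozzle_b: loose steel piping nozzle, 28 mm across its foot, 42 mm high, standing; origin at the centre of its underside. A bystander.

How it is judged (in metres and radians):
At the end, for the whole second after the job is handed in: the heavy side of the shaft (the hidden eccentric weight) is straight down to within 15 degrees either way, the wheel stands still (under 0.08 rad/s), and the fingers still grip the wheel (more than 3 N of contact) (z of eccentric_c0 in the frame of sifter below 0.11668 m and velocity of joint wheel between -0.08 and 0.08 rad/s and contact force between the fingers and wheel above 3 N); the arm keeps its last pose, push and grip.
It fails at once if the wheel is flung round (faster than 5 rad/s) (velocity of joint wheel above 5 rad/s or velocity of joint wheel below -5 rad/s).
It fails at once if a bystander is shifted by more than 20 mm (distance of any of lock_pin, scoop, nozzle_a, nozzle_b, spare_sieve_c0, bowl_c0, brush_c0 from where it was at the start of the episode above 0.02 m).
It also fails if it takes over 72 s, if anything falls off the work surface, if the arm or the gripper's body presses on something with over 40 N, if the wrist force passes 120 N, or if a joint passes its speed limit or range.

ROBOT

A 6-joint arm with a two-finger parallel gripper is mounted at the origin on the work surface. World frame = base frame: x ahead of the robot, y to its left, z up, the work surface at z = 0. Lengths are in m, angles in degrees, forces in N, time in s.
With the tool pointing down it reaches from about 0.375 to 0.75 m from the base axis. Payload 9 kg.
Tool frame: the origin (TCP) lies on the mounting face of the last link; the fingertips stand 173 mm ahead of it and the grasp point (between the pads) lies 155 mm ahead of it; z points along the fingers, y is the direction in which the jaws open and shut (so a half turn about z gives the same grasp; the last joint's range is limited). The gripper opens to 85 mm and grips with 20 to 120 N. Pads are 22 mm wide; open, the fingers measure 114 mm over their backs; the gripper's body (76 mm by 85 mm) begins 54 mm behind the grasp point. The pads swing forward as they close: fully open they stand 13 mm farther back than shut.
Start: joints at [-81.286, 5.964, 5.575, 89.605, 0, 77.527], TCP at [0.217, -0.559, 0.405] pointing down, gripper open.
Joint ranges: [-171.21, 171.21], [-48.23, 106.86], [-62.78, 66.21], [-105.2, 120.99], [-86.42, 89.51], [-180, 180]. Speed limits (degrees/s): [127.2, 127.2, 147.25, 180, 180, 180].

INTERFACE

Orientations are given as a 3x3 rotation matrix whose columns are the frame's x, y, z axes.
In Python, from station import r, optics gives the robot as it stands.
- The arm moves only by the tool step_arm, never from a script. Its argument "targets" is a list of rows, each an object of numbers: "dx", "dy", "dz": the shift along the tool's x, y, z in m; "roll": the turn about the tool's z in rad. A call has 1 to 12 rows; each row is the pose to reach, as a shift and turn from the pose measured when the call began, along the tool's axes at that moment; what a row does not reach only later rows make up. A row lasts 1/10 s, in which the tool goes at most 50 mm and 8.59 degrees, less where a joint would pass 70% of its speed; a pose out of reach is approached as far as the arm can. A call with a gripper value outside its range is refused whole. "hand" is the opening, from -1 (shut) to 1 (fully open), set as the call begins (left out, the last holds). The fingers move at their own pace and stop on an object; "force" is the grip in N (left out, the last holds). Time passes only in rows, so rows that repeat a pose let the fingers close. It gives the time, the measured TCP pose, the force and the opening at its end, in the units of the state.
- r.get_obs(): the state, without advancing time (a new reading comes with each control period).
- optics.capture(name): name is "side" or "top" or "wrist"; returns a dict with "image" (420x560x3 uint8, blue, green, red), "camera_matrix" (3x3 intrinsics, pixels), "D" ([k1, k2, p1, p2, k3] as OpenCV has them; the pictures are not rectified), "rvec" (rotation vector, rad) and "tvec" (3), from world to camera coordinates, as OpenCV has them. Camera axes: x right, y down, z forward; pixel columns grow to the right and rows downward; lengths in m; the calibration is good to about 2 mm. A picture is of the moment at which its call begins. There is no depth.
- r.close_job(): hands the job in, once; it reports no verdict.
The state is a dict: "time": time; "q": joint angles; "qd": joint speeds; "joint_efforts": joint torques, N m; "position": TCP position; "orientation": TCP orientation; "wrist_force": force on the tool from outside, world axes, zero at the start; "moment": the same for the moment, N m; "width": finger opening in m.
Only numpy, scipy, OpenCV 4.12 (cv2) and the standard library are available. Lean on these libraries where they do the work, as an engineer would, in place of code of your own. Each camera call takes 0.05 s, during which the arm holds its last target.

## Working session

There is one attempt and no reset: what is moved stays moved. The work goes in short steps, Python scripts to look and compute and a tool call to move; the robot and the scene stay as the last step left them, time stands still between calls to the robot, and variables do not carry over. Pictures are saved under pics/ and viewed, and the job is handed in when it is done.

Besides the shell and the picture viewer there is one more tool, called after "Call:" by a JSON object that holds its "op" and its "data". step_arm: Moves the arm, as the interface text tells. Its arguments: {"type":"object","properties":{"targets":{"type":"array"},"hand":{"type":"number"},"force":{"type":"number"}},"required":["targets"]}

```bash
ls; mkdir -p pics; python3 - <<'E'
from station import r, optics
import cv2, numpy as np
o=r.get_obs()
for k,v in o.items(): print(k,np.round(v,4).tolist())
for n in ["side","top","wrist"]:
    c=optics.capture(n); cv2.imwrite(f"pics/{n}0.png",c["image"])
    R=cv2.Rodrigues(np.array(c["rvec"]))[0]; print(n,np.round(-R.T@np.array(c["tvec"]).ravel(),3),np.round(R[2],3),np.round(c["camera_matrix"],1).tolist(),c["D"])
E
```

```text
pics
time 0.0
q [-81.2858, 5.9989, 5.5286, 89.607, 0.0013, 77.5268]
qd [0.0028, 0.103, 0.0641, -0.0136, 0.0474, 0.0007]
joint_efforts [0.0025, -55.6939, 50.3642, 0.0171, -0.0002, -0.0]
position [0.2168, -0.5593, 0.4039]
orientation [[0.9324, 0.3614, -0.0002], [0.3614, -0.9324, 0.0013], [0.0003, -0.0013, -1.0]]
wrist_force [0.2936, -0.2714, -0.5606]
moment [0.009, -0.0119, 0.0301]
width 0.0851
side [ 0.462 -0.541  0.832] [ 0.035  0.644 -0.764] [[384.4, 0.0, 278.9], [0.0, 384.4, 213.3], [0.0, 0.0, 1.0]] [-0.02922912  0.          0.          0.          0.        ]
top [0.326 0.053 1.309] [ 0.149  0.007 -0.989] [[488.0, 0.0, 284.7], [0.0, 488.0, 213.6], [0.0, 0.0, 1.0]] [-0.16962923  0.          0.          0.          0.        ]
wrist [ 0.289 -0.532  0.373] [-0.281 -0.108 -0.954] [[298.9, 0.0, 280.3], [0.0, 298.9, 210.3], [0.0, 0.0, 1.0]] [-0.02989678  0.          0.          0.          0.        ]
```

View pics/side0.png

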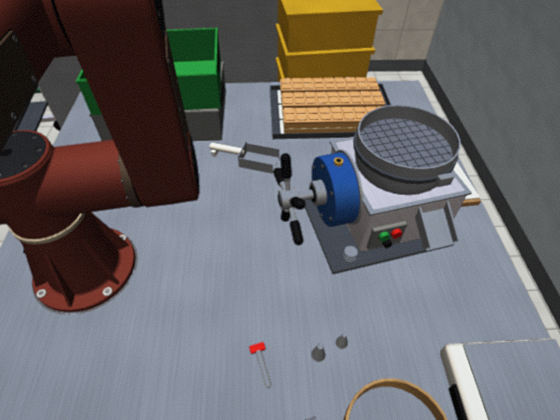

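View pics/top0.png

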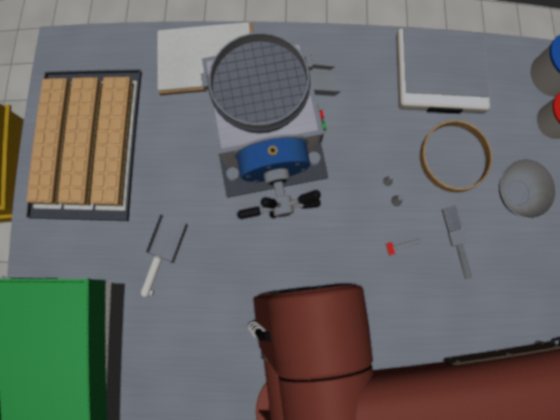

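View pics/wrist0.png

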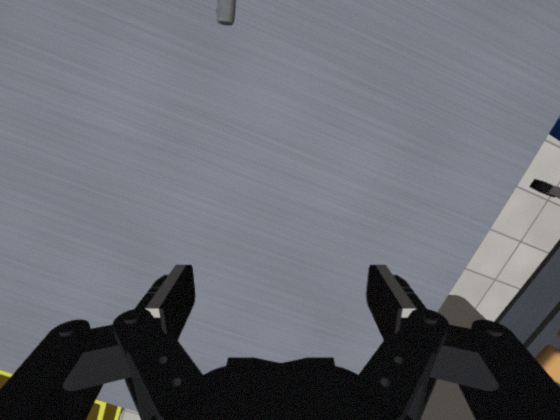

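The top view shows the wheel near (283,207), with the front edge of the base plate running from (222,193) to (327,180). The pin is at (400,245), the nozzles at (388,181) and (397,200), and the scoop at (165,250). In the side view the hub is near (290,198). I'll zoom in on the wheel next.

```bash
python3 - <<'E'
import cv2
a=cv2.imread("pics/top0.png")[120:240,190:350]; b=cv2.imread("pics/side0.png")[130:280,250:400]
cv2.imwrite("pics/topz.png",cv2.resize(a,None,fx=5,fy=5,interpolation=cv2.INTER_CUBIC)); cv2.imwrite("pics/sidez.png",cv2.resize(b,None,fx=4,fy=4,interpolation=cv2.INTER_CUBIC))
E
```

```text
(no output)
```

View pics/topz.png

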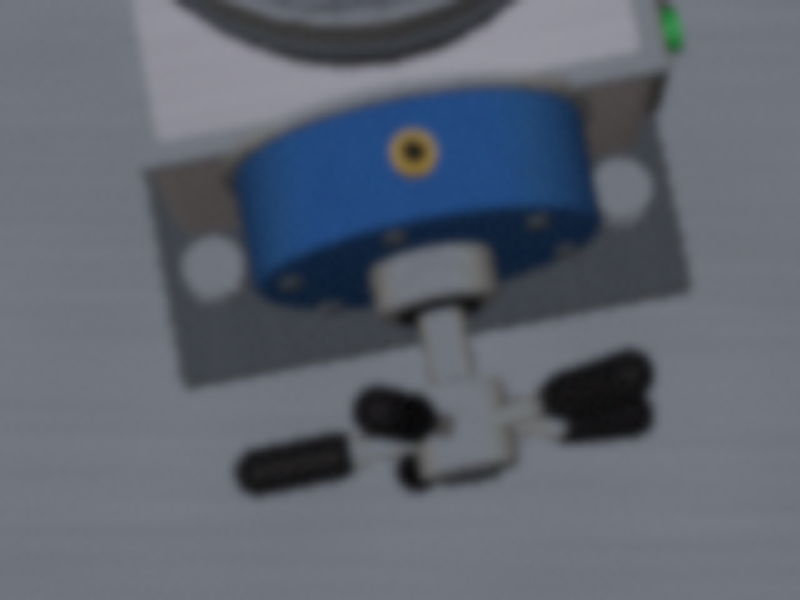

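View pics/sidez.png

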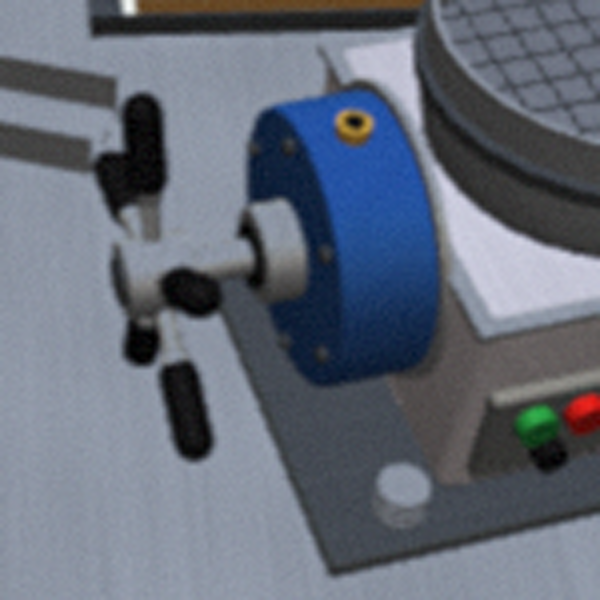

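```bash
cat > h.py <<'E'
import cv2, numpy as np
from station import r, optics
def ray(c,p):
    K=np.array(c["camera_matrix"]);D=np.array(c["D"])
    u=cv2.undistortPoints(np.array([[p]],float),K,D).ravel()
    R=cv2.Rodrigues(np.array(c["rvec"]))[0]; t=np.array(c["tvec"]).ravel()
    d=R.T@np.array([u[0],u[1],1]); return -R.T@t, d/np.linalg.norm(d)
def onz(c,p,z):
    o,d=ray(c,p); return o+d*(z-o[2])/d[2]
def onpl(c,p,q,n):
    o,d=ray(c,p); return o+d*((q-o)@n)/(d@n)
def tri(c1,p1,c2,p2):
    a,u=ray(c1,p1);b,v=ray(c2,p2)
    s=np.linalg.lstsq(np.c_[u,-v],b-a,rcond=None)[0]
    A=a+s[0]*u;B=b+s[1]*v; return (A+B)/2,np.linalg.norm(A-B)
def proj(c,P):
    return cv2.projectPoints(np.array(P,float).reshape(-1,3),np.array(c["rvec"]),np.array(c["tvec"]),np.array(c["camera_matrix"]),np.array(c["D"]))[0].reshape(-1,2)
E
python3 - <<'E'
from h import *
T=optics.capture("top");S=optics.capture("side")
tz=lambda x,y:(190+x/5-.4,120+y/5-.4); sz=lambda x,y:(250+x/4-.4,130+y/4-.4)
# base plate front corners (plate top maybe ~0.01)
for z in (0,0.012):
    a=onz(T,tz(188,385),z);b=onz(T,tz(688,290),z);print("plate",a,b,np.linalg.norm(a-b),np.degrees(np.arctan2(a[0]-b[0],-(b[1]-a[1]))))
c=onz(S,sz(335,572),0.01);print("side corner",c)
print("oil ring tri",tri(T,tz(413,151),S,sz(353,126)))
print("hub@.165",onz(T,tz(470,437),.165), "shaft",onz(T,tz(443,340),.165))
hub=None
print("hub front top/tri", tri(T,tz(468,472),S,sz(128,250)))
print("left arm tip",tri(T,tz(245,475),S,sz(143,100)))
print("left arm mid",tri(T,tz(295,463),S,sz(145,145)))
print("up arm",tri(T,tz(385,410),S,sz(118,180)),tri(T,tz(385,410),S,sz(190,290)))
print("near arm",tri(T,tz(610,380),S,sz(185,410)),tri(T,tz(610,415),S,sz(185,410)))
E
```

```text
plate [0.56610704 0.22156719 0.        ] [ 0.62620946 -0.05112337  0.        ] 0.2792354537691835 -12.4295633534108
plate [0.56390213 0.22002313 0.012     ] [ 0.62345371 -0.05016818  0.012     ] 0.2766762274745375 -12.429563353410792
side corner [ 0.62601824 -0.04620972  0.01      ]
oil ring tri (array([0.62743015, 0.09287552, 0.25408681]), np.float64(0.001916910388277083))
hub@.165 [0.51402178 0.0648291  0.165     ] shaft [0.56071086 0.07899715 0.165     ]
hub front top/tri (array([0.49729772, 0.06542007, 0.18637612]), np.float64(0.006602567467774636))
left arm tip (array([0.50072971, 0.16779657, 0.20795   ]), np.float64(0.02776493439281447))
left arm mid (array([0.50518378, 0.14620787, 0.19159239]), np.float64(0.01950050129076072))
up arm (array([0.50691072, 0.10214781, 0.21081809]), np.float64(0.021976224835099024)) (array([0.540289  , 0.10881611, 0.10165465]), np.float64(0.006275805396326362))
near arm (array([ 0.54038569, -0.00398581,  0.12821625]), np.float64(0.019619496378087693)) (array([ 0.53218086, -0.00354765,  0.12477893]), np.float64(0.0024416083894709985))
```

```bash
cat >> h.py <<'E'
yaw=np.radians(12.43); X=np.array([np.cos(yaw),np.sin(yaw),0]);Y=np.array([-np.sin(yaw),np.cos(yaw),0]);Z=np.array([0,0,1.])
HUB=0.519*X-0.0455*Y+0.165*Z
def pol(P):
    d=P-HUB; return np.degrees(np.arctan2(-d@Y,d[2])), np.hypot(d@Y,d[2])  # clockwise from up
def arm(c,th,rr): th=np.radians(th);return proj(c,HUB+rr*(np.cos(th)*Z-np.sin(th)*Y))[0]
E
python3 - <<'E'
from h import *
T=optics.capture("top");S=optics.capture("side")
tz=lambda x,y:(190+x/5-.4,120+y/5-.4); sz=lambda x,y:(250+x/4-.4,130+y/4-.4)
for p in [(145,145),(118,180),(190,290),(140,340),(187,410)]: print("S",p,pol(onpl(S,sz(*p),HUB,X)))
for p in [(295,463),(392,412),(418,470),(600,380),(610,415)]: print("T",p,pol(onpl(T,tz(*p),HUB,X)))
o=r.get_obs();print(o["time"])
E
```

```text
S (145, 145) (np.float64(-19.562129784140275), np.float64(0.08186182489965484))
S (118, 180) (np.float64(-91.63313806610219), np.float64(0.08321779083042871))
S (190, 290) (np.float64(49.789592056837996), np.float64(0.0833971626016134))
S (140, 340) (np.float64(-164.27707493844179), np.float64(0.09444918329844942))
S (187, 410) (np.float64(119.51813072694914), np.float64(0.08307972328200756))
T (295, 463) (np.float64(-88.09884938183268), np.float64(0.08207595695665812))
T (392, 412) (np.float64(-19.92142959176823), np.float64(0.09380826499101201))
T (418, 470) (np.float64(-164.4873067181207), np.float64(0.0943633745799963))
T (600, 380) (np.float64(41.933593005952396), np.float64(0.09306246318056433))
T (610, 415) (np.float64(114.57540223589507), np.float64(0.07924233160750037))
0.35
```

The wheel plane is confirmed: the grip radii come out at about 81–94 mm. The plate edge measures 279 mm against the stated 280, the yaw is 12.4°, and the hub is at (0.517, 0.067). The arms stand at about −93, −21, 51, 123 and −165° clockwise from up. I'll go above the −21° arm with the jaws along the shaft.

Call:
{"op": "step_arm", "data": {"targets": [{"dz": -0.05},{"dz": -0.09},{"dx": 0.51,"dy": -0.505,"dz": -0.09,"roll": -1.418},{"dx": 0.51,"dy": -0.505,"dz": -0.09,"roll": -1.418},{"dx": 0.51,"dy": -0.505,"dz": -0.09,"roll": -1.418},{"dx": 0.51,"dy": -0.505,"dz": -0.09,"roll": -1.418},{"dx": 0.51,"dy": -0.505,"dz": -0.09,"roll": -1.418},{"dx": 0.51,"dy": -0.505,"dz": -0.09,"roll": -1.418},{"dx": 0.51,"dy": -0.505,"dz": -0.09,"roll": -1.418},{"dx": 0.51,"dy": -0.505,"dz": -0.09,"roll": -1.418},{"dx": 0.51,"dy": -0.505,"dz": -0.09,"roll": -1.418},{"dx": 0.51,"dy": -0.505,"dz": -0.09,"roll": -1.418}], "hand": 0.6, "force": 50}}

```text
invalid input at $.targets[0]: expected keys dx, dy, dz, roll
```

Call:
{"op": "step_arm", "data": {"targets": [{"dx": 0,"dy": 0,"dz": -0.05,"roll": 0},{"dx": 0,"dy": 0,"dz": -0.09,"roll": 0},{"dx": 0.51,"dy": -0.505,"dz": -0.09,"roll": -1.418},{"dx": 0.51,"dy": -0.505,"dz": -0.09,"roll": -1.418},{"dx": 0.51,"dy": -0.505,"dz": -0.09,"roll": -1.418},{"dx": 0.51,"dy": -0.505,"dz": -0.09,"roll": -1.418},{"dx": 0.51,"dy": -0.505,"dz": -0.09,"roll": -1.418},{"dx": 0.51,"dy": -0.505,"dz": -0.09,"roll": -1.418},{"dx": 0.51,"dy": -0.505,"dz": -0.09,"roll": -1.418},{"dx": 0.51,"dy": -0.505,"dz": -0.09,"roll": -1.418},{"dx": 0.51,"dy": -0.505,"dz": -0.09,"roll": -1.418},{"dx": 0.51,"dy": -0.505,"dz": -0.09,"roll": -1.418}], "hand": 0.6, "force": 50}}

```text
time: 1.55
position: [0.4212, -0.101, 0.4949]
orientation: [[-0.221, 0.975, 0.001], [0.975, 0.221, -0.0], [-0.0, 0.001, -1.0]]
wrist_force: [2.9, 0.0, -0.2]
width: 0.0681
```

Call:
{"op": "step_arm", "data": {"targets": [{"dx": 0.172,"dy": 0.1305,"dz": 0,"roll": 0},{"dx": 0.172,"dy": 0.1305,"dz": 0,"roll": 0},{"dx": 0.172,"dy": 0.1305,"dz": 0,"roll": 0},{"dx": 0.172,"dy": 0.1305,"dz": 0,"roll": 0},{"dx": 0.172,"dy": 0.1305,"dz": 0,"roll": 0},{"dx": 0.172,"dy": 0.1305,"dz": 0,"roll": 0},{"dx": 0.172,"dy": 0.1305,"dz": 0,"roll": 0}]}}

```text
time: 2.25
position: [0.5105, 0.0957, 0.4948]
orientation: [[-0.222, 0.975, 0.0], [0.975, 0.222, -0.001], [-0.001, 0.0, -1.0]]
wrist_force: [-0.8, -0.9, 0.6]
width: 0.0684
```

```bash
python3 - <<'E'
from h import *
o=r.get_obs();W=optics.capture("wrist");S=optics.capture("side")
P=np.array(o["position"]);g=P-np.array([0,0,.155]);d=P-HUB
print(o["time"],P.round(4),np.round(o["orientation"],3).tolist(),"rel XYZ",d@X,d@Y,P[2]-.155-.165,np.round(o["wrist_force"],2),np.round(o["moment"],3))
for th in (-21,): print(arm(W,th,.1),arm(W,th,.06),arm(S,th,.1))
cv2.imwrite("pics/w1.png",W["image"]);cv2.imwrite("pics/s1.png",S["image"])
E
```

```text
2.25 [0.5105 0.0957 0.4948] [[-0.222, 0.975, 0.0], [0.975, 0.222, -0.001], [-0.001, 0.0, -1.0]] rel XYZ 0.00016049035999908735 0.029066052108269104 0.1748235187984927 [-0.76 -0.93  0.57] [-0.002 -0.019 -0.01 ]
[279.75913623 216.08507383] [279.68249004 217.95291806] [284.98726518 157.95170472]
```

View pics/w1.png

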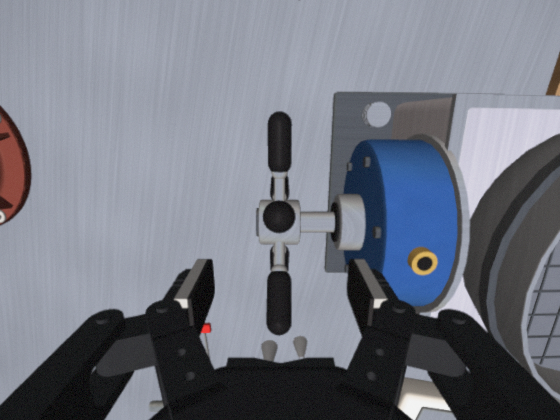

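View pics/s1.png

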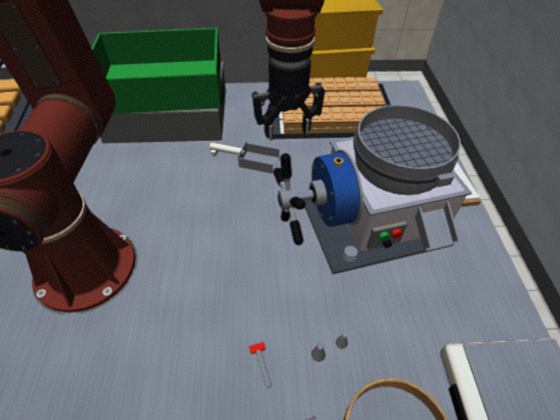

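The wrist view shows the −21° grip at (279,217), where I projected it, and it is centred between the pads (214 and 347). I'll descend and close.

Call:
{"op": "step_arm", "data": {"targets": [{"dx": 0.001,"dy": 0,"dz": 0.03,"roll": 0},{"dx": 0.001,"dy": 0,"dz": 0.06,"roll": 0},{"dx": 0.001,"dy": 0,"dz": 0.085,"roll": 0},{"dx": 0.001,"dy": 0,"dz": 0.096,"roll": 0},{"dx": 0.001,"dy": 0,"dz": 0.096,"roll": 0},{"dx": 0.001,"dy": 0,"dz": 0.096,"roll": 0},{"dx": 0.001,"dy": 0,"dz": 0.096,"roll": 0}]}}

```text
time: 3.05
position: [0.5106, 0.0955, 0.4008]
orientation: [[-0.219, 0.976, 0.003], [0.976, 0.219, -0.001], [-0.001, 0.003, -1.0]]
wrist_force: [0.4, 0.5, 0.1]
width: 0.0683
```

```bash
cat >> h.py <<'E'
def rep():
    o=r.get_obs();P=np.array(o["position"]);F=np.array(o["wrist_force"]);M=np.array(o["moment"])
    g=P+0.155*np.array(o["orientation"])[:,2]
    th,rr=pol(g)
    T0=np.cross(P-HUB,F)+M   # if moment is about TCP
    print("t",round(o["time"],2),"th %.2f r %.4f X %.4f"%(th,rr,(g-HUB)@X),"F",np.round([F@X,F@Y,F[2]],2),"M",np.round([M@X,M@Y,M[2]],3),"torque on tool about X: %.3f"%(T0@X),"w",round(o["width"],4))
    return o
E
python3 -c "
from h import *
rep()"
```

```text
t 3.05 th -19.51 r 0.0857 X 0.0006 F [0.46 0.43 0.13] M [0.041 0.024 0.032] torque on tool about X: -0.058 w 0.0683
```

Call:
{"op": "step_arm", "data": {"targets": [{"dx": 0,"dy": 0,"dz": 0,"roll": 0},{"dx": 0,"dy": 0,"dz": 0,"roll": 0},{"dx": 0,"dy": 0,"dz": 0,"roll": 0},{"dx": 0,"dy": 0,"dz": 0,"roll": 0},{"dx": 0,"dy": 0,"dz": 0,"roll": 0},{"dx": 0,"dy": 0,"dz": 0,"roll": 0}], "hand": -1, "force": 40}}

```text
time: 3.65
position: [0.5095, 0.0954, 0.4015]
orientation: [[-0.219, 0.976, 0.001], [0.976, 0.219, -0.002], [-0.002, 0.0, -1.0]]
wrist_force: [-11.6, -1.1, 10.1]
width: 0.0229
```

```bash
python3 -c "
from h import *
rep()"
```

```text
t 3.65 th -19.44 r 0.0864 X -0.0009 F [-11.53   1.37  10.1 ] M [ 0.055  2.53  -0.031] torque on tool about X: 0.024 w 0.0229
```

```bash
cat >> h.py <<'E'
def plan(dth,n,x=None,rr=None,hold=0):
    import json
    o=rep();R=np.array(o["orientation"]);g=np.array(o["position"])+0.155*R[:,2]
    th,r0=pol(g); rr=rr or r0
    out=[]
    for k in range(1,n+1):
        a=np.radians(th+dth*k/n); p=HUB+(rr*np.cos(a))*Z-rr*np.sin(a)*Y+((g-HUB)@X if x is None else x)*X
        d=R.T@(p-g); out.append({"dx":round(d[0],4),"dy":round(d[1],4),"dz":round(d[2],4),"roll":0})
    print(json.dumps(out))
E
python3 -c "
from h import *
plan(12,6,x=-0.003)"
```

```text
t 3.65 th -19.44 r 0.0864 X -0.0009 F [-11.53   1.37  10.1 ] M [ 0.055  2.53  -0.031] torque on tool about X: 0.024 w 0.0229
[{"dx": -0.0029, "dy": -0.0021, "dz": -0.0009, "roll": 0}, {"dx": -0.0058, "dy": -0.0021, "dz": -0.0018, "roll": 0}, {"dx": -0.0087, "dy": -0.0021, "dz": -0.0025, "roll": 0}, {"dx": -0.0116, "dy": -0.0022, "dz": -0.0032, "roll": 0}, {"dx": -0.0146, "dy": -0.0022, "dz": -0.0037, "roll": 0}, {"dx": -0.0176, "dy": -0.0022, "dz": -0.0042, "roll": 0}]
```

Call:
{"op": "step_arm", "data": {"targets": [{"dx": -0.003,"dy": -0.001,"dz": -0.001,"roll": 0},{"dx": -0.006,"dy": -0.002,"dz": -0.002,"roll": 0},{"dx": -0.009,"dy": -0.002,"dz": -0.0025,"roll": 0},{"dx": -0.012,"dy": -0.002,"dz": -0.003,"roll": 0},{"dx": -0.015,"dy": -0.002,"dz": -0.0035,"roll": 0},{"dx": -0.018,"dy": -0.002,"dz": -0.004,"roll": 0}]}}

```text
time: 4.25
position: [0.5123, 0.0787, 0.4056]
orientation: [[-0.221, 0.975, 0.004], [0.975, 0.221, 0.003], [0.003, 0.004, -1.0]]
wrist_force: [9.4, 14.1, -3.1]
width: 0.0227
```

```bash
python3 -c "
from h import *
plan(12,6)"
```

```text
t 4.25 th -8.31 r 0.0865 X -0.0011 F [12.24 11.73 -3.08] M [ 2.791 -2.213 -0.177] torque on tool about X: -0.067 w 0.0227
[{"dx": -0.003, "dy": -0.0, "dz": -0.0004, "roll": 0}, {"dx": -0.006, "dy": -0.0, "dz": -0.0007, "roll": 0}, {"dx": -0.009, "dy": -0.0, "dz": -0.0009, "roll": 0}, {"dx": -0.012, "dy": -0.0001, "dz": -0.0009, "roll": 0}, {"dx": -0.015, "dy": -0.0001, "dz": -0.0009, "roll": 0}, {"dx": -0.0181, "dy": -0.0001, "dz": -0.0008, "roll": 0}]
```

Call:
{"op": "step_arm", "data": {"targets": [{"dx": -0.003,"dy": 0.001,"dz": -0.0004,"roll": 0},{"dx": -0.006,"dy": 0.001,"dz": -0.0007,"roll": 0},{"dx": -0.009,"dy": 0.001,"dz": -0.0009,"roll": 0},{"dx": -0.012,"dy": 0.001,"dz": -0.0009,"roll": 0},{"dx": -0.015,"dy": 0.001,"dz": -0.0009,"roll": 0},{"dx": -0.018,"dy": 0.001,"dz": -0.0008,"roll": 0}], "force": 20}}

```text
time: 4.85
position: [0.5164, 0.0625, 0.4061]
orientation: [[-0.222, 0.975, 0.001], [0.975, 0.222, 0.007], [0.007, 0.003, -1.0]]
wrist_force: [-4.9, 10.3, 3.6]
width: 0.0227
```

```bash
python3 -c "
from h import *
plan(12,6)"
```

```text
t 4.85 th 2.35 r 0.0862 X -0.0008 F [-2.56 11.08  3.56] M [2.439 0.516 0.256] torque on tool about X: -0.250 w 0.0227
[{"dx": -0.003, "dy": -0.0, "dz": 0.0002, "roll": 0}, {"dx": -0.006, "dy": -0.0, "dz": 0.0004, "roll": 0}, {"dx": -0.009, "dy": -0.0001, "dz": 0.0008, "roll": 0}, {"dx": -0.012, "dy": -0.0001, "dz": 0.0012, "roll": 0}, {"dx": -0.0149, "dy": -0.0001, "dz": 0.0018, "roll": 0}, {"dx": -0.0178, "dy": -0.0001, "dz": 0.0025, "roll": 0}]
```

Call:
{"op": "step_arm", "data": {"targets": [{"dx": -0.003,"dy": 0,"dz": 0.0002,"roll": 0},{"dx": -0.006,"dy": 0,"dz": 0.0004,"roll": 0},{"dx": -0.009,"dy": 0,"dz": 0.0008,"roll": 0},{"dx": -0.012,"dy": 0,"dz": 0.0012,"roll": 0},{"dx": -0.015,"dy": 0,"dz": 0.0018,"roll": 0},{"dx": -0.018,"dy": 0,"dz": 0.0025,"roll": 0}]}}

```text
time: 5.45
position: [0.5201, 0.0458, 0.4039]
orientation: [[-0.223, 0.975, 0.001], [0.975, 0.223, 0.01], [0.009, 0.003, -1.0]]
wrist_force: [-3.8, 7.3, 6.7]
width: 0.0227
```

```bash
python3 -c "
from h import *
plan(12,6,rr=.086)"
```

```text
t 5.45 th 13.59 r 0.0863 X -0.0008 F [-2.14  7.9   6.69] M [ 1.591  0.459 -0.104] torque on tool about X: -0.441 w 0.0227
[{"dx": -0.0028, "dy": -0.0, "dz": 0.001, "roll": 0}, {"dx": -0.0057, "dy": -0.0001, "dz": 0.0018, "roll": 0}, {"dx": -0.0086, "dy": -0.0001, "dz": 0.0028, "roll": 0}, {"dx": -0.0114, "dy": -0.0001, "dz": 0.0038, "roll": 0}, {"dx": -0.0142, "dy": -0.0001, "dz": 0.0049, "roll": 0}, {"dx": -0.0169, "dy": -0.0002, "dz": 0.0061, "roll": 0}]
```

Call:
{"op": "step_arm", "data": {"targets": [{"dx": -0.0028,"dy": 0,"dz": 0.001,"roll": 0},{"dx": -0.0057,"dy": 0,"dz": 0.0018,"roll": 0},{"dx": -0.0086,"dy": 0,"dz": 0.0028,"roll": 0},{"dx": -0.0114,"dy": 0,"dz": 0.0038,"roll": 0},{"dx": -0.0142,"dy": 0,"dz": 0.0049,"roll": 0},{"dx": -0.017,"dy": 0,"dz": 0.0061,"roll": 0}]}}

```text
time: 6.05
position: [0.5238, 0.0294, 0.3992]
orientation: [[-0.224, 0.975, 0.002], [0.975, 0.224, 0.01], [0.009, 0.004, -1.0]]
wrist_force: [-4.9, -0.6, 12.0]
width: 0.0213
```

```bash
python3 -c "
from h import *
plan(12,6,rr=.086)"
```

```text
t 6.05 th 25.16 r 0.0875 X -0.0006 F [-4.92  0.49 11.97] M [0.322 0.935 0.041] torque on tool about X: -0.253 w 0.0213
[{"dx": -0.0021, "dy": -0.0, "dz": 0.0026, "roll": 0}, {"dx": -0.0048, "dy": -0.0001, "dz": 0.004, "roll": 0}, {"dx": -0.0074, "dy": -0.0001, "dz": 0.0055, "roll": 0}, {"dx": -0.0099, "dy": -0.0001, "dz": 0.0071, "roll": 0}, {"dx": -0.0124, "dy": -0.0001, "dz": 0.0088, "roll": 0}, {"dx": -0.0149, "dy": -0.0002, "dz": 0.0105, "roll": 0}]
```

The width fell from 22.7 to 21.3 mm and the force dropped, so the pads are probably slipping at 20 N. I'll look.

```bash
python3 - <<'E'
from h import *
W=optics.capture("wrist");S=optics.capture("side")
cv2.imwrite("pics/w2.png",W["image"]);cv2.imwrite("pics/s2.png",cv2.resize(S["image"][90:290,220:420],None,fx=3,fy=3))
E
```

```text
(no output)
```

View pics/w2.png

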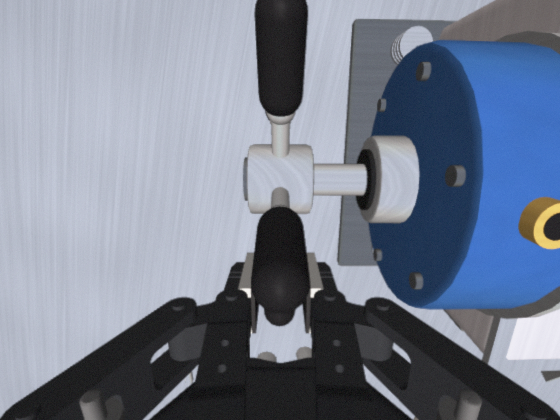

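View pics/s2.png

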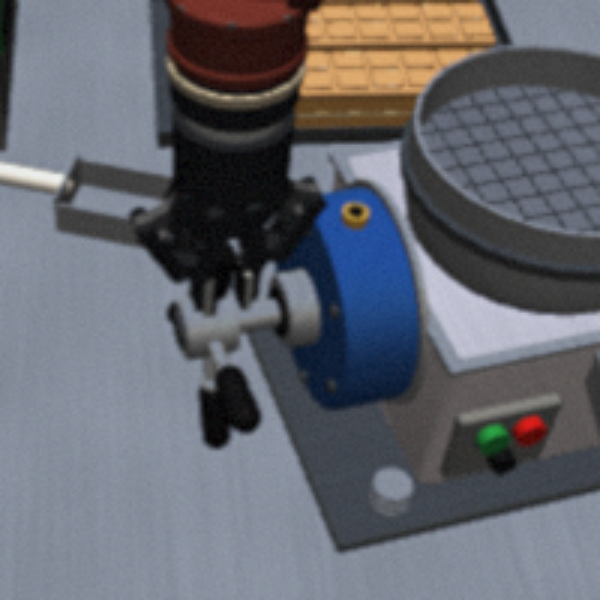

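```bash
python3 - <<'E'
from h import *
W=optics.capture("wrist")
print("hub px",proj(W,HUB))
for th in range(6,26,3): print(th,arm(W,th,.055).round(),arm(W,th,.1).round(),arm(W,th-72,.05).round(),arm(W,th-72,.1).round())
rep()
E
```

```text
hub px [[280.85011082 175.69897589]]
6 [281. 206.] [282. 251.] [282. 104.] [283.   2.]
9 [281. 211.] [282. 262.] [282. 106.] [283.   3.]
12 [281. 216.] [282. 273.] [282. 108.] [283.   6.]
15 [281. 220.] [282. 282.] [282. 111.] [283.   9.]
18 [281. 225.] [282. 291.] [282. 114.] [283.  14.]
21 [281. 229.] [282. 299.] [282. 116.] [283.  19.]
24 [281. 233.] [281. 306.] [282. 120.] [284.  25.]
t 6.2 th 25.45 r 0.0875 X -0.0006 F [-4.54 -1.47 10.34] M [-0.081  0.833 -0.001] torque on tool about X: -0.140 w 0.0209
```

The arm lagged at about 17° while the tool was at 25°, so the pads had slid sideways on the grip. Pinching also adds a pivot moment that spoils the torque reading. I'll measure by pushing instead: jaws across the wheel plane with slack, one pad pushing, in both directions.

Call:
{"op": "step_arm", "data": {"targets": [{"dx": 0,"dy": 0,"dz": 0,"roll": 0},{"dx": 0,"dy": 0,"dz": 0,"roll": 0},{"dx": 0,"dy": 0,"dz": 0,"roll": 0},{"dx": 0,"dy": 0,"dz": -0.05,"roll": 0},{"dx": 0,"dy": 0,"dz": -0.09,"roll": 0},{"dx": 0.01,"dy": 0,"dz": -0.1,"roll": -0.15},{"dx": 0.01,"dy": 0,"dz": -0.1,"roll": -0.3}], "hand": 0.6}}

```text
time: 6.9
position: [0.5215, 0.0385, 0.5016]
orientation: [[-0.507, 0.862, 0.006], [0.862, 0.507, 0.008], [0.005, 0.009, -1.0]]
wrist_force: [-0.4, -0.2, -0.1]
width: 0.0681
```

Call:
{"op": "step_arm", "data": {"targets": [{"dx": 0,"dy": 0,"dz": 0,"roll": -1.28},{"dx": 0,"dy": 0,"dz": 0,"roll": -1.28},{"dx": 0,"dy": 0,"dz": 0,"roll": -1.28},{"dx": 0,"dy": 0,"dz": 0,"roll": -1.28},{"dx": 0,"dy": 0,"dz": 0,"roll": -1.28},{"dx": 0,"dy": 0,"dz": 0,"roll": -1.28},{"dx": 0,"dy": 0,"dz": 0,"roll": -1.28},{"dx": 0,"dy": 0,"dz": 0,"roll": -1.28},{"dx": 0,"dy": 0,"dz": 0,"roll": -1.28},{"dx": 0,"dy": 0,"dz": 0,"roll": -1.28},{"dx": 0,"dy": 0,"dz": 0,"roll": -1.28}]}}

```text
time: 8.0
position: [0.5215, 0.0386, 0.5015]
orientation: [[-0.972, -0.236, 0.005], [-0.236, 0.972, 0.009], [-0.007, 0.007, -1.0]]
wrist_force: [-0.1, 0.1, -0.2]
width: 0.0682
```

```bash
python3 - <<'E'
from h import *
o=rep();R=np.array(o["orientation"]);P=np.array(o["position"]);d=P-HUB
print(np.round([d@X,d@Y,d[2]-.155],4),np.degrees(np.arctan2(R[1,1],R[0,1]))-90-12.43,R[:,2].round(4),np.round(o["q"],1))
W=optics.capture("wrist");S=optics.capture("side")
cv2.imwrite("pics/w3.png",W["image"]);cv2.imwrite("pics/s3.png",cv2.resize(S["image"][90:290,220:420],None,fx=3,fy=3))
print("hub px",proj(W,HUB),proj(S,HUB))
for th in range(6,26,3): print(th,arm(W,th,.055).round(),arm(W,th,.1).round(),arm(W,th-72,.05).round(),arm(W,th-72,.1).round())
E
```

```text
t 8.0 th 8.76 r 0.1836 X -0.0003 F [-0.1   0.14 -0.21] M [-0.047  0.005 -0.035] torque on tool about X: -0.088 w 0.0682
[-0.0014 -0.0291  0.1815] 1.1987164229382827 [ 0.0053  0.0086 -0.9999] [-10.3  -5.    4.7  99.5   0.5 -23.9]
hub px [[306.40662644 192.02537609]] [[288.27519999 197.82974004]]
6 [306. 208.] [304. 226.] [354. 198.] [408. 205.]
9 [302. 207.] [297. 225.] [354. 199.] [408. 206.]
12 [299. 207.] [290. 225.] [353. 199.] [407. 208.]
15 [296. 207.] [283. 224.] [352. 200.] [406. 209.]
18 [293. 207.] [277. 223.] [351. 201.] [405. 211.]
21 [290. 206.] [270. 222.] [350. 201.] [403. 212.]
24 [286. 206.] [264. 221.] [349. 202.] [401. 214.]
```

View pics/w3.png

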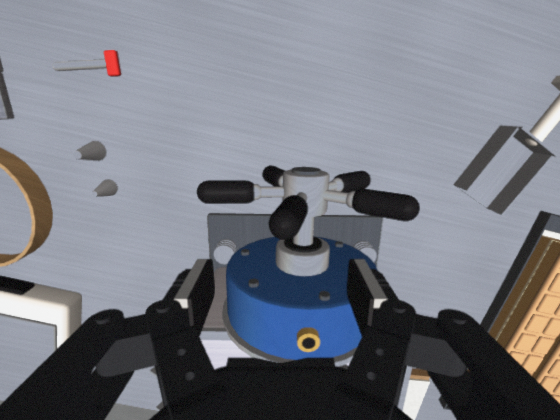

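Call:
{"op": "step_arm", "data": {"targets": [{"dx": 0,"dy": 0.007,"dz": 0.03,"roll": 0.02},{"dx": 0,"dy": 0.007,"dz": 0.06,"roll": 0.02},{"dx": 0,"dy": 0.007,"dz": 0.085,"roll": 0.02},{"dx": 0,"dy": 0.007,"dz": 0.099,"roll": 0.02},{"dx": 0,"dy": 0.007,"dz": 0.099,"roll": 0.02},{"dx": 0,"dy": 0.007,"dz": 0.099,"roll": 0.02}]}}

```text
time: 8.7
position: [0.5205, 0.0461, 0.4036]
orientation: [[-0.976, -0.216, 0.006], [-0.216, 0.976, 0.008], [-0.008, 0.007, -1.0]]
wrist_force: [0.2, -0.8, 0.7]
width: 0.0682
```

Call:
{"op": "step_arm", "data": {"targets": [{"dx": 0,"dy": 0,"dz": 0,"roll": 0},{"dx": 0,"dy": 0,"dz": 0,"roll": 0}], "hand": 0.0}}

```text
time: 8.9
position: [0.5208, 0.046, 0.4051]
orientation: [[-0.976, -0.216, 0.008], [-0.216, 0.976, 0.008], [-0.01, 0.006, -1.0]]
wrist_force: [0.4, -0.4, -0.1]
width: 0.0429
```

```bash
python3 - <<'E'
from h import *
o=rep();R=np.array(o["orientation"]);P=np.array(o["position"]);d=P-HUB
print(np.round([d@X,d@Y,d[2]-.155],4),R.round(4).tolist())
W=optics.capture("wrist")
cv2.imwrite("pics/w4.png",W["image"])
print(rep()["time"])
E
```

```text
t 8.9 th 13.67 r 0.0876 X 0.0011 F [ 0.32 -0.47 -0.1 ] M [-0.004 -0.045  0.03 ] torque on tool about X: 0.111 w 0.0429
[-0.0005 -0.0216  0.0851] [[-0.9763, -0.2161, 0.0084], [-0.216, 0.9764, 0.008], [-0.01, 0.006, -0.9999]]
t 8.95 th 13.69 r 0.0873 X 0.0009 F [ 0.    0.   -0.19] M [0.024 0.017 0.012] torque on tool about X: 0.028 w 0.0423
8.95
```

View pics/w4.png

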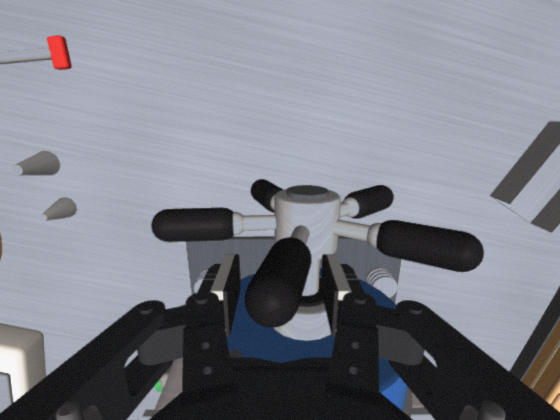

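```bash
python3 -c "
from h import *
plan(-24,12,x=0,rr=.085)"
```

```text
t 8.95 th 13.69 r 0.0873 X 0.0009 F [ 0.    0.   -0.19] M [0.024 0.017 0.012] torque on tool about X: 0.028 w 0.0423
[{"dx": 0.001, "dy": 0.0034, "dz": 0.0016, "roll": 0}, {"dx": 0.0009, "dy": 0.0063, "dz": 0.001, "roll": 0}, {"dx": 0.0009, "dy": 0.0093, "dz": 0.0006, "roll": 0}, {"dx": 0.0009, "dy": 0.0122, "dz": 0.0003, "roll": 0}, {"dx": 0.0009, "dy": 0.0152, "dz": 0.0, "roll": 0}, {"dx": 0.0009, "dy": 0.0181, "dz": -0.0001, "roll": 0}, {"dx": 0.0009, "dy": 0.0211, "dz": -0.0001, "roll": 0}, {"dx": 0.0009, "dy": 0.0241, "dz": -0.0, "roll": 0}, {"dx": 0.0009, "dy": 0.027, "dz": 0.0002, "roll": 0}, {"dx": 0.0009, "dy": 0.03, "dz": 0.0005, "roll": 0}, {"dx": 0.0009, "dy": 0.0329, "dz": 0.0009, "roll": 0}, {"dx": 0.0009, "dy": 0.0359, "dz": 0.0014, "roll": 0}]
```

Call:
{"op": "step_arm", "data": {"targets": [{"dx": 0.001,"dy": 0.003,"dz": 0.001,"roll": 0},{"dx": 0.001,"dy": 0.006,"dz": 0.001,"roll": 0},{"dx": 0.001,"dy": 0.009,"dz": 0.0005,"roll": 0},{"dx": 0.001,"dy": 0.012,"dz": 0.0003,"roll": 0},{"dx": 0.001,"dy": 0.015,"dz": 0,"roll": 0},{"dx": 0.001,"dy": 0.018,"dz": 0,"roll": 0},{"dx": 0.001,"dy": 0.021,"dz": 0,"roll": 0},{"dx": 0.001,"dy": 0.024,"dz": 0,"roll": 0},{"dx": 0.001,"dy": 0.027,"dz": 0,"roll": 0}]}}

```text
time: 9.85
position: [0.5145, 0.0715, 0.4065]
orientation: [[-0.977, -0.215, 0.011], [-0.215, 0.977, 0.004], [-0.012, 0.002, -1.0]]
wrist_force: [1.1, -9.1, 6.1]
width: 0.0428
```

```bash
python3 -c "
from h import *
plan(-12,6,x=0,rr=.085)"
```

```text
t 9.85 th -3.21 r 0.0867 X 0.0007 F [-0.93 -9.16  6.12] M [-1.846  0.079 -0.059] torque on tool about X: 0.395 w 0.0428
[{"dx": 0.0007, "dy": 0.0029, "dz": 0.0019, "roll": 0}, {"dx": 0.0007, "dy": 0.0058, "dz": 0.0022, "roll": 0}, {"dx": 0.0007, "dy": 0.0087, "dz": 0.0027, "roll": 0}, {"dx": 0.0007, "dy": 0.0117, "dz": 0.0032, "roll": 0}, {"dx": 0.0007, "dy": 0.0146, "dz": 0.0038, "roll": 0}, {"dx": 0.0007, "dy": 0.0174, "dz": 0.0046, "roll": 0}]
```

Call:
{"op": "step_arm", "data": {"targets": [{"dx": 0.0007,"dy": 0.003,"dz": 0.002,"roll": 0},{"dx": 0.0007,"dy": 0.006,"dz": 0.0022,"roll": 0},{"dx": 0.0007,"dy": 0.009,"dz": 0.0027,"roll": 0},{"dx": 0.0007,"dy": 0.012,"dz": 0.0032,"roll": 0},{"dx": 0.0007,"dy": 0.015,"dz": 0.0038,"roll": 0},{"dx": 0.0007,"dy": 0.018,"dz": 0.0046,"roll": 0}]}}

```text
time: 10.45
position: [0.5107, 0.088, 0.4042]
orientation: [[-0.977, -0.214, 0.016], [-0.214, 0.977, -0.0], [-0.016, -0.004, -1.0]]
wrist_force: [2.4, -10.4, 9.2]
width: 0.0429
```

```bash
python3 -c "
from h import *
plan(-12,6,x=0,rr=.085)"
```

```text
t 10.45 th -13.97 r 0.0868 X 0.0011 F [  0.15 -10.64   9.24] M [-2.406 -0.036  0.028] torque on tool about X: 0.337 w 0.0429
[{"dx": 0.0011, "dy": 0.0025, "dz": 0.0024, "roll": 0}, {"dx": 0.0012, "dy": 0.0053, "dz": 0.0033, "roll": 0}, {"dx": 0.0012, "dy": 0.0081, "dz": 0.0042, "roll": 0}, {"dx": 0.0012, "dy": 0.0109, "dz": 0.0053, "roll": 0}, {"dx": 0.0012, "dy": 0.0136, "dz": 0.0064, "roll": 0}, {"dx": 0.0012, "dy": 0.0163, "dz": 0.0077, "roll": 0}]
```

Call:
{"op": "step_arm", "data": {"targets": [{"dx": 0.001,"dy": 0.0025,"dz": 0.0024,"roll": 0},{"dx": 0.001,"dy": 0.0053,"dz": 0.0033,"roll": 0},{"dx": 0.001,"dy": 0.008,"dz": 0.0042,"roll": 0},{"dx": 0.001,"dy": 0.011,"dz": 0.0053,"roll": 0},{"dx": 0.001,"dy": 0.0136,"dz": 0.0064,"roll": 0},{"dx": 0.001,"dy": 0.0163,"dz": 0.0077,"roll": 0}]}}

```text
time: 11.05
position: [0.507, 0.1031, 0.3987]
orientation: [[-0.977, -0.213, 0.021], [-0.213, 0.977, -0.003], [-0.02, -0.008, -1.0]]
wrist_force: [2.7, -6.9, 7.8]
width: 0.0428
```

```bash
python3 -c "
from h import *
plan(-12,6,x=0,rr=.085)"
```

```text
t 11.05 th -24.49 r 0.0865 X 0.0014 F [ 1.13 -7.27  7.84] M [-1.879 -0.102 -0.02 ] torque on tool about X: 0.111 w 0.0428
[{"dx": 0.0015, "dy": 0.0021, "dz": 0.0026, "roll": 0}, {"dx": 0.0015, "dy": 0.0047, "dz": 0.0039, "roll": 0}, {"dx": 0.0015, "dy": 0.0073, "dz": 0.0054, "roll": 0}, {"dx": 0.0016, "dy": 0.0099, "dz": 0.0069, "roll": 0}, {"dx": 0.0016, "dy": 0.0123, "dz": 0.0085, "roll": 0}, {"dx": 0.0017, "dy": 0.0148, "dz": 0.0102, "roll": 0}]
```

```bash
cat >> h.py <<'E'
import json
def plan2(t0,t1,n,side,half=.034,up=.005,rr=.08):
    # side=+1: +Y pad pushes clockwise; -1: -Y pad pushes counterclockwise
    o=rep();R=np.array(o["orientation"]);g=np.array(o["position"])+0.155*R[:,2];d0=g-HUB
    print("now Y %.4f Z %.4f"%(d0@Y,d0[2]),"zdir",R[:,2].round(4), "Yyaw err %.2f"%(np.degrees(np.arctan2(R[1,1],R[0,1]))-102.43))
    out=[]
    for a in np.radians(np.linspace(t0,t1,n+1)[1:]):
        p=HUB+(-rr*np.sin(a)-side*(half-.012))*Y+(rr*np.cos(a)+up)*Z
        d=R.T@(p-g); out.append([round(d[0],3),round(d[1],4),round(d[2],4)])
    print(out)
E
python3 -c "
from h import *
plan2(-35,-19,6,1)"
```

```text
t 11.05 th -24.49 r 0.0865 X 0.0014 F [ 1.13 -7.27  7.84] M [-1.879 -0.102 -0.02 ] torque on tool about X: 0.111 w 0.0428
now Y 0.0359 Z 0.0787 zdir [ 0.0212 -0.0033 -0.9998] Yyaw err -0.14
[[np.float64(0.002), np.float64(-0.015), np.float64(0.0062)], [np.float64(0.001), np.float64(-0.0182), np.float64(0.0043)], [np.float64(0.001), np.float64(-0.0215), np.float64(0.0026)], [np.float64(0.001), np.float64(-0.0249), np.float64(0.001)], [np.float64(0.001), np.float64(-0.0283), np.float64(-0.0005)], [np.float64(0.001), np.float64(-0.0318), np.float64(-0.0017)]]
```

Call:
{"op": "step_arm", "data": {"targets": [{"dx": 0.001,"dy": -0.004,"dz": 0,"roll": 0},{"dx": 0.001,"dy": -0.008,"dz": 0,"roll": 0},{"dx": 0.001,"dy": -0.013,"dz": 0,"roll": 0},{"dx": 0.001,"dy": -0.018,"dz": 0,"roll": 0},{"dx": 0.001,"dy": -0.022,"dz": 0,"roll": 0}], "hand": 0.6}}

```text
time: 11.55
position: [0.5105, 0.0817, 0.399]
orientation: [[-0.977, -0.213, 0.021], [-0.214, 0.977, 0.0], [-0.02, -0.004, -1.0]]
wrist_force: [-3.9, 12.5, 10.6]
width: 0.0684
```

```bash
python3 -c "
from h import *
plan2(-23,-5,9,1)
W=optics.capture('wrist');cv2.imwrite('pics/w5.png',W['image'])
for th in range(-29,-10,3): print(th,arm(W,th,.1).round(),arm(W,th+72,.1).round(),arm(W,th-72,.1).round())"
```

```text
t 11.55 th -10.57 r 0.0804 X 0.0003 F [-1.16 13.05 10.59] M [2.77  0.355 0.036] torque on tool about X: -0.122 w 0.0684
now Y 0.0148 Z 0.0790 zdir [ 2.070e-02  2.000e-04 -9.998e-01] Yyaw err -0.10
[[np.float64(0.0), np.float64(-0.0081), np.float64(-0.0006)], [np.float64(0.0), np.float64(-0.0107), np.float64(-0.0016)], [np.float64(0.0), np.float64(-0.0134), np.float64(-0.0024)], [np.float64(0.0), np.float64(-0.0161), np.float64(-0.0032)], [np.float64(0.0), np.float64(-0.0188), np.float64(-0.0039)], [np.float64(0.0), np.float64(-0.0215), np.float64(-0.0044)], [np.float64(0.0), np.float64(-0.0243), np.float64(-0.0049)], [np.float64(0.0), np.float64(-0.027), np.float64(-0.0053)], [np.float64(0.0), np.float64(-0.0298), np.float64(-0.0056)]]
-29 [358. 296.] [116. 278.] [388. 216.]
-26 [348. 300.] [112. 275.] [391. 218.]
-23 [338. 303.] [110. 271.] [395. 220.]
-20 [328. 305.] [108. 267.] [398. 223.]
-17 [317. 308.] [106. 263.] [400. 225.]
-14 [305. 310.] [105. 259.] [403. 228.]
-11 [293. 312.] [105. 255.] [405. 231.]
```

View pics/w5.png

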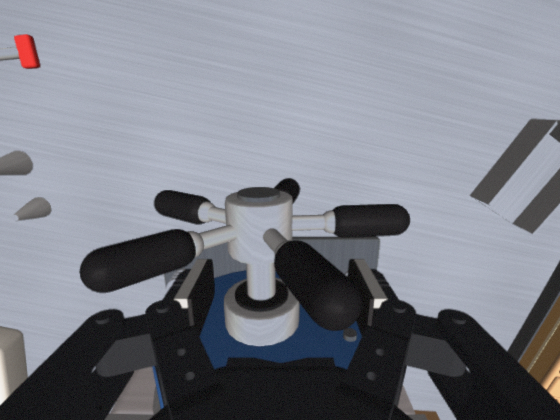

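Call:
{"op": "step_arm", "data": {"targets": [{"dx": 0,"dy": -0.003,"dz": -0.0005,"roll": 0},{"dx": 0,"dy": -0.006,"dz": -0.001,"roll": 0},{"dx": 0,"dy": -0.009,"dz": -0.0015,"roll": 0},{"dx": 0,"dy": -0.012,"dz": -0.002,"roll": 0},{"dx": 0,"dy": -0.015,"dz": -0.0025,"roll": 0}]}}

```text
time: 12.1
position: [0.5137, 0.0674, 0.4024]
orientation: [[-0.977, -0.214, 0.022], [-0.214, 0.977, 0.003], [-0.022, -0.002, -1.0]]
wrist_force: [-2.5, 8.7, 6.8]
width: 0.0688
```

```bash
python3 -c "
from h import *
plan2(-15,3,6,1)"
```

```text
t 12.1 th -0.33 r 0.0824 X 0.0006 F [-0.53  9.04  6.84] M [1.926 0.017 0.044] torque on tool about X: -0.216 w 0.0688
now Y 0.0005 Z 0.0824 zdir [ 0.0218  0.0032 -0.9998] Yyaw err -0.05
[[np.float64(0.001), np.float64(-0.0058), np.float64(-0.0008)], [np.float64(0.001), np.float64(-0.01), np.float64(-0.0016)], [np.float64(0.001), np.float64(-0.0141), np.float64(-0.0021)], [np.float64(0.001), np.float64(-0.0183), np.float64(-0.0024)], [np.float64(0.001), np.float64(-0.0225), np.float64(-0.0025)], [np.float64(0.001), np.float64(-0.0267), np.float64(-0.0024)]]
```

Call:
{"op": "step_arm", "data": {"targets": [{"dx": 0.001,"dy": -0.004,"dz": -0.0008,"roll": 0},{"dx": 0.001,"dy": -0.008,"dz": -0.0016,"roll": 0},{"dx": 0.001,"dy": -0.012,"dz": -0.002,"roll": 0},{"dx": 0.001,"dy": -0.016,"dz": -0.0024,"roll": 0},{"dx": 0.001,"dy": -0.02,"dz": -0.0025,"roll": 0},{"dx": 0.001,"dy": -0.024,"dz": -0.0024,"roll": 0}]}}

```text
time: 12.7
position: [0.5178, 0.0439, 0.4053]
orientation: [[-0.976, -0.215, 0.022], [-0.215, 0.977, 0.005], [-0.023, 0.0, -1.0]]
wrist_force: [-1.8, 6.1, 4.7]
width: 0.0687
```

```bash
python3 -c "
from h import *
plan2(2,20,6,1)"
```

```text
t 12.7 th 15.08 r 0.0884 X -0.0003 F [-0.49  6.36  4.71] M [ 1.358 -0.046  0.041] torque on tool about X: -0.279 w 0.0687
now Y -0.0230 Z 0.0853 zdir [ 0.0224  0.0054 -0.9997] Yyaw err -0.02
[[np.float64(-0.0), np.float64(-0.006), np.float64(0.0007)], [np.float64(-0.0), np.float64(-0.0101), np.float64(0.0011)], [np.float64(-0.0), np.float64(-0.0143), np.float64(0.0018)], [np.float64(-0.0), np.float64(-0.0184), np.float64(0.0027)], [np.float64(-0.0), np.float64(-0.0224), np.float64(0.0038)], [np.float64(-0.0), np.float64(-0.0264), np.float64(0.0052)]]
```

Call:
{"op": "step_arm", "data": {"targets": [{"dx": 0,"dy": -0.004,"dz": 0.0004,"roll": 0},{"dx": 0,"dy": -0.008,"dz": 0.0008,"roll": 0},{"dx": 0,"dy": -0.012,"dz": 0.0014,"roll": 0},{"dx": 0,"dy": -0.016,"dz": 0.002,"roll": 0},{"dx": 0,"dy": -0.02,"dz": 0.003,"roll": 0},{"dx": 0,"dy": -0.024,"dz": 0.0042,"roll": 0}]}}

```text
time: 13.3
position: [0.5231, 0.0206, 0.4018]
orientation: [[-0.976, -0.215, 0.023], [-0.215, 0.977, 0.007], [-0.024, 0.002, -1.0]]
wrist_force: [-1.2, 3.6, 5.8]
width: 0.0682
```

```bash
python3 -c "
from h import *
plan2(18,36,6,1)"
```

```text
t 13.3 th 29.70 r 0.0942 X 0.0001 F [-0.37  3.75  5.84] M [ 1.112 -0.041  0.035] torque on tool about X: -0.051 w 0.0682
now Y -0.0467 Z 0.0818 zdir [ 0.0233  0.0072 -0.9997] Yyaw err 0.00
[[np.float64(0.0), np.float64(-0.004), np.float64(0.0021)], [np.float64(0.0), np.float64(-0.0079), np.float64(0.0037)], [np.float64(0.0), np.float64(-0.0117), np.float64(0.0055)], [np.float64(0.0), np.float64(-0.0154), np.float64(0.0075)], [np.float64(0.0), np.float64(-0.0189), np.float64(0.0097)], [np.float64(0.0), np.float64(-0.0224), np.float64(0.012)]]
```

Call:
{"op": "step_arm", "data": {"targets": [{"dx": 0,"dy": -0.004,"dz": 0.0018,"roll": 0},{"dx": 0,"dy": -0.008,"dz": 0.0037,"roll": 0},{"dx": 0,"dy": -0.012,"dz": 0.0057,"roll": 0},{"dx": 0,"dy": -0.0155,"dz": 0.0077,"roll": 0},{"dx": 0,"dy": -0.019,"dz": 0.0097,"roll": 0},{"dx": 0,"dy": -0.0225,"dz": 0.012,"roll": 0}]}}

```text
time: 13.9
position: [0.5284, -0.0015, 0.3903]
orientation: [[-0.976, -0.215, 0.024], [-0.215, 0.977, 0.008], [-0.025, 0.002, -1.0]]
wrist_force: [-0.6, 0.6, 6.1]
width: 0.0685
```

```bash
python3 -c "
from h import *
plan2(36,54,6,1)"
```

```text
t 13.9 th 44.59 r 0.0988 X 0.0006 F [-0.47  0.72  6.08] M [0.417 0.03  0.056] torque on tool about X: -0.168 w 0.0685
now Y -0.0694 Z 0.0704 zdir [ 0.0243  0.0078 -0.9997] Yyaw err 0.00
[[np.float64(0.001), np.float64(-0.003), np.float64(0.0032)], [np.float64(0.001), np.float64(-0.0062), np.float64(0.0059)], [np.float64(0.001), np.float64(-0.0092), np.float64(0.0088)], [np.float64(0.001), np.float64(-0.0121), np.float64(0.0118)], [np.float64(0.001), np.float64(-0.0148), np.float64(0.015)], [np.float64(0.001), np.float64(-0.0174), np.float64(0.0183)]]
```

Call:
{"op": "step_arm", "data": {"targets": [{"dx": 0,"dy": 0.003,"dz": -0.01,"roll": 0},{"dx": 0,"dy": 0.006,"dz": -0.05,"roll": 0},{"dx": 0,"dy": 0.01,"dz": -0.09,"roll": 0},{"dx": 0,"dy": 0.045,"dz": -0.115,"roll": 0},{"dx": 0,"dy": 0.09,"dz": -0.115,"roll": 0},{"dx": 0,"dy": 0.13,"dz": -0.115,"roll": 0},{"dx": 0,"dy": 0.135,"dz": -0.1,"roll": 0},{"dx": 0,"dy": 0.135,"dz": -0.1,"roll": 0}]}}

```text
time: 14.7
position: [0.4963, 0.1308, 0.4899]
orientation: [[-0.976, -0.218, 0.023], [-0.218, 0.976, 0.008], [-0.024, 0.003, -1.0]]
wrist_force: [0.3, -0.2, -0.4]
width: 0.0685
```

```bash
python3 -c "
from h import *
plan2(-36,-34,1,1)
W=optics.capture('wrist');cv2.imwrite('pics/w6.png',W['image']);print(proj(W,HUB))
for th in range(-48,-26,3): print(th,arm(W,th,.1).round(),arm(W,th+72,.1).round(),arm(W,th-72,.1).round())"
```

```text
t 14.7 th -21.48 r 0.1826 X -0.0025 F [ 0.29 -0.28 -0.37] M [ 0.024  0.024 -0.042] torque on tool about X: 0.090 w 0.0685
now Y 0.0668 Z 0.1699 zdir [ 0.0227  0.0079 -0.9997] Yyaw err 0.14
[[np.float64(-0.0), np.float64(-0.0444), np.float64(0.0985)]]
[[214.75680793 193.64557278]]
-48 [290. 217.] [134. 228.] [297. 182.]
-45 [286. 218.] [129. 227.] [300. 183.]
-42 [281. 220.] [124. 225.] [302. 184.]
-39 [276. 221.] [120. 224.] [304. 185.]
-36 [270. 223.] [117. 223.] [306. 186.]
-33 [265. 224.] [113. 221.] [308. 187.]
-30 [258. 226.] [111. 219.] [309. 189.]
-27 [252. 227.] [108. 218.] [311. 190.]
```

View pics/w6.png

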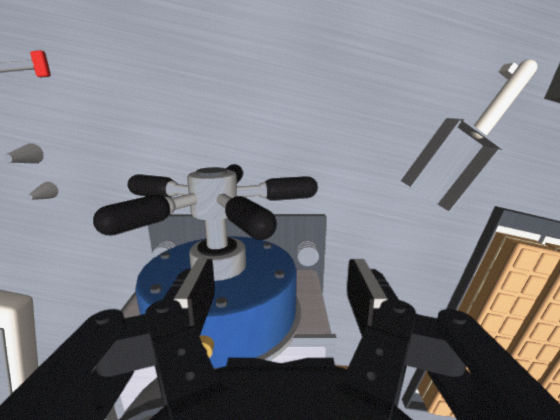

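Call:
{"op": "step_arm", "data": {"targets": [{"dx": -0.002,"dy": -0.019,"dz": 0.01,"roll": 0},{"dx": -0.002,"dy": -0.019,"dz": 0.045,"roll": 0},{"dx": -0.002,"dy": -0.019,"dz": 0.075,"roll": 0},{"dx": -0.002,"dy": -0.019,"dz": 0.085,"roll": 0},{"dx": -0.002,"dy": -0.022,"dz": 0.085,"roll": 0},{"dx": -0.002,"dy": -0.027,"dz": 0.085,"roll": 0},{"dx": -0.002,"dy": -0.031,"dz": 0.085,"roll": 0},{"dx": -0.002,"dy": -0.036,"dz": 0.0845,"roll": 0},{"dx": -0.002,"dy": -0.04,"dz": 0.084,"roll": 0}]}}

```text
time: 15.65
position: [0.5093, 0.0919, 0.4078]
orientation: [[-0.976, -0.217, 0.025], [-0.217, 0.976, 0.01], [-0.026, 0.004, -1.0]]
wrist_force: [-0.5, 6.0, 4.7]
width: 0.0684
```

```bash
python3 -c "
from h import *
plan2(-28,-10,6,1)"
```

```text
t 15.65 th -16.64 r 0.0917 X 0.0023 F [0.81 6.01 4.65] M [ 1.345 -0.095  0.012] torque on tool about X: 0.006 w 0.0684
now Y 0.0262 Z 0.0878 zdir [ 0.025   0.0097 -0.9996] Yyaw err 0.09
[[np.float64(0.003), np.float64(-0.0145), np.float64(0.0102)], [np.float64(0.003), np.float64(-0.0183), np.float64(0.0085)], [np.float64(0.003), np.float64(-0.0222), np.float64(0.007)], [np.float64(0.002), np.float64(-0.0262), np.float64(0.0058)], [np.float64(0.002), np.float64(-0.0303), np.float64(0.0047)], [np.float64(0.002), np.float64(-0.0344), np.float64(0.0039)]]
```

Call:
{"op": "step_arm", "data": {"targets": [{"dx": 0.002,"dy": -0.004,"dz": 0.001,"roll": 0},{"dx": 0.002,"dy": -0.008,"dz": 0.001,"roll": 0},{"dx": 0.002,"dy": -0.012,"dz": 0.001,"roll": 0},{"dx": 0.002,"dy": -0.016,"dz": 0.001,"roll": 0},{"dx": 0.002,"dy": -0.02,"dz": 0.001,"roll": 0},{"dx": 0.002,"dy": -0.024,"dz": 0.001,"roll": 0}]}}

```text
time: 16.25
position: [0.5127, 0.0677, 0.4066]
orientation: [[-0.976, -0.217, 0.025], [-0.217, 0.976, 0.01], [-0.026, 0.004, -1.0]]
wrist_force: [0.4, 3.3, 2.9]
width: 0.0683
```

```bash
python3 -c "
from h import *
plan2(-14,4,6,1)"
```

```text
t 16.25 th -1.23 r 0.0867 X 0.0003 F [1.13 3.17 2.94] M [ 0.614 -0.034 -0.002] torque on tool about X: -0.149 w 0.0683
now Y 0.0019 Z 0.0866 zdir [ 0.0248  0.0095 -0.9996] Yyaw err 0.09
[[np.float64(0.0), np.float64(-0.0086), np.float64(0.0031)], [np.float64(0.0), np.float64(-0.0127), np.float64(0.0024)], [np.float64(0.0), np.float64(-0.0169), np.float64(0.0019)], [np.float64(0.0), np.float64(-0.0211), np.float64(0.0016)], [np.float64(0.0), np.float64(-0.0253), np.float64(0.0015)], [np.float64(0.0), np.float64(-0.0294), np.float64(0.0017)]]
```

Call:
{"op": "step_arm", "data": {"targets": [{"dx": 0,"dy": -0.004,"dz": 0.001,"roll": 0},{"dx": 0,"dy": -0.008,"dz": 0.001,"roll": 0},{"dx": 0,"dy": -0.012,"dz": 0.001,"roll": 0},{"dx": 0,"dy": -0.016,"dz": 0.001,"roll": 0},{"dx": 0,"dy": -0.02,"dz": 0.001,"roll": 0},{"dx": 0,"dy": -0.024,"dz": 0.0015,"roll": 0}]}}

```text
time: 16.85
position: [0.518, 0.0439, 0.405]
orientation: [[-0.976, -0.217, 0.025], [-0.216, 0.976, 0.009], [-0.026, 0.004, -1.0]]
wrist_force: [-2.0, 2.0, 1.7]
width: 0.0685
```

```bash
python3 -c "
from h import *
plan2(2,20,6,1)"
```

```text
t 16.85 th 14.86 r 0.0880 X 0.0004 F [-1.51  2.4   1.68] M [ 0.453 -0.021 -0.042] torque on tool about X: -0.162 w 0.0685
now Y -0.0226 Z 0.0851 zdir [ 0.0249  0.0094 -0.9996] Yyaw err 0.08
[[np.float64(0.0), np.float64(-0.0064), np.float64(0.0003)], [np.float64(0.0), np.float64(-0.0106), np.float64(0.0008)], [np.float64(0.0), np.float64(-0.0147), np.float64(0.0015)], [np.float64(0.001), np.float64(-0.0188), np.float64(0.0023)], [np.float64(0.001), np.float64(-0.0228), np.float64(0.0034)], [np.float64(0.001), np.float64(-0.0268), np.float64(0.0048)]]
```

Call:
{"op": "step_arm", "data": {"targets": [{"dx": 0,"dy": -0.004,"dz": 0.0003,"roll": 0},{"dx": 0,"dy": -0.008,"dz": 0.0006,"roll": 0},{"dx": 0,"dy": -0.012,"dz": 0.001,"roll": 0},{"dx": 0,"dy": -0.016,"dz": 0.002,"roll": 0},{"dx": 0,"dy": -0.02,"dz": 0.003,"roll": 0},{"dx": 0,"dy": -0.024,"dz": 0.004,"roll": 0}]}}

```text
time: 17.45
position: [0.5234, 0.0202, 0.4009]
orientation: [[-0.976, -0.217, 0.025], [-0.216, 0.976, 0.009], [-0.027, 0.004, -1.0]]
wrist_force: [-0.6, 1.0, 3.5]
width: 0.0679
```

```bash
python3 -c "
from h import *
plan2(18,36,6,1)"
```

```text
t 17.45 th 30.08 r 0.0936 X 0.0006 F [-0.36  1.13  3.5 ] M [ 0.599 -0.003  0.019] torque on tool about X: 0.167 w 0.0679
now Y -0.0469 Z 0.0810 zdir [ 0.0251  0.0093 -0.9996] Yyaw err 0.08
[[np.float64(0.001), np.float64(-0.0038), np.float64(0.0013)], [np.float64(0.001), np.float64(-0.0076), np.float64(0.0029)], [np.float64(0.001), np.float64(-0.0114), np.float64(0.0046)], [np.float64(0.001), np.float64(-0.0151), np.float64(0.0066)], [np.float64(0.001), np.float64(-0.0187), np.float64(0.0088)], [np.float64(0.001), np.float64(-0.0222), np.float64(0.0112)]]
```

Call:
{"op": "step_arm", "data": {"targets": [{"dx": 0.001,"dy": -0.004,"dz": 0.0013,"roll": 0},{"dx": 0.001,"dy": -0.008,"dz": 0.003,"roll": 0},{"dx": 0.001,"dy": -0.0115,"dz": 0.0046,"roll": 0},{"dx": 0.001,"dy": -0.015,"dz": 0.0066,"roll": 0},{"dx": 0.001,"dy": -0.0185,"dz": 0.0088,"roll": 0},{"dx": 0.001,"dy": -0.022,"dz": 0.0112,"roll": 0}]}}

```text
time: 18.05
position: [0.5276, -0.0017, 0.3896]
orientation: [[-0.976, -0.217, 0.025], [-0.216, 0.976, 0.009], [-0.027, 0.003, -1.0]]
wrist_force: [-0.1, 1.4, 6.1]
width: 0.0683
```

```bash
python3 -c "
from h import *
plan2(34,52,6,1)
W=optics.capture('wrist');cv2.imwrite('pics/w7.png',W['image']);print(proj(W,HUB));rep()
for th in range(22,46,3): print(th,arm(W,th,.1).round(),arm(W,th+72,.1).round(),arm(W,th-72,.1).round())"
```

```text
t 18.05 th 44.81 r 0.0982 X -0.0001 F [0.19 1.34 6.14] M [0.556 0.135 0.053] torque on tool about X: -0.173 w 0.0683
now Y -0.0692 Z 0.0697 zdir [ 0.0252  0.0091 -0.9996] Yyaw err 0.08
[[np.float64(-0.0), np.float64(-0.0009), np.float64(0.0008)], [np.float64(0.0), np.float64(-0.0042), np.float64(0.0034)], [np.float64(0.0), np.float64(-0.0074), np.float64(0.0061)], [np.float64(0.0), np.float64(-0.0104), np.float64(0.0091)], [np.float64(0.0), np.float64(-0.0132), np.float64(0.0121)], [np.float64(0.0), np.float64(-0.0159), np.float64(0.0154)]]
[[380.43622742 229.43832055]]
t 18.1 th 45.21 r 0.0981 X -0.0002 F [-0.09  0.28  2.92] M [ 0.276 -0.116 -0.039] torque on tool about X: 0.010 w 0.0683
22 [361. 319.] [238. 226.] [569. 278.]
25 [348. 315.] [240. 223.] [569. 282.]
28 [336. 312.] [242. 220.] [569. 287.]
31 [324. 308.] [244. 218.] [568. 291.]
34 [313. 304.] [246. 216.] [566. 295.]
37 [303. 300.] [249. 214.] [563. 299.]
40 [293. 295.] [252. 212.] [559. 304.]
43 [284. 291.] [255. 210.] [555. 308.]
```

View pics/w7.png

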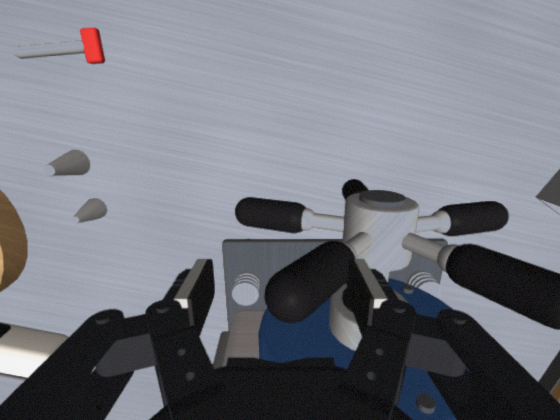

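```bash
python3 -c "
import numpy as np
d=np.array([(-22.5,.69),(-13,.645),(.5,.565),(19.5,.343),(40,.259),(43,.246),(58,.20),(72.5,.22),(92,.125),(112.5,.30)])
t=np.radians(d[:,0]);A=np.c_[np.sin(t),np.cos(t)]
for c in (.62,):
  x=np.linalg.lstsq(A,d[:,1]-c,rcond=None)[0];print(np.hypot(*x),'down at A=',np.degrees(np.arctan2(-x[1],x[0])),(d[:,1]-c-A@x).round(3))
A=np.c_[A,np.ones(len(t))];x=np.linalg.lstsq(A,d[:,1],rcond=None)[0];print(x,np.hypot(*x[:2]),np.degrees(np.arctan2(-x[1],x[0])))
"
```

```text
0.4465995840164388 down at A= 167.76352690525422 [-0.01   0.019  0.043 -0.042 -0.008 -0.007  0.     0.045 -0.062  0.047]
[-0.4605565  -0.12174865  0.64968462] 0.47637698010574786 165.19251489647917
```

Call:
{"op": "step_arm", "data": {"targets": [{"dx": 0,"dy": 0.003,"dz": -0.01,"roll": 0},{"dx": 0,"dy": 0.006,"dz": -0.05,"roll": 0},{"dx": 0,"dy": 0.01,"dz": -0.09,"roll": 0},{"dx": 0,"dy": 0.045,"dz": -0.115,"roll": 0},{"dx": 0,"dy": 0.09,"dz": -0.115,"roll": 0},{"dx": 0,"dy": 0.118,"dz": -0.115,"roll": 0},{"dx": 0,"dy": 0.118,"dz": -0.1,"roll": 0},{"dx": 0,"dy": 0.118,"dz": -0.1,"roll": 0}]}}

```text
time: 18.9
position: [0.4992, 0.113, 0.4883]
orientation: [[-0.976, -0.218, 0.023], [-0.218, 0.976, 0.008], [-0.024, 0.003, -1.0]]
wrist_force: [-0.4, -0.9, -0.5]
width: 0.0685
```

```bash
python3 -c "
from h import *
plan2(-36,-34,1,1)
W=optics.capture('wrist');cv2.imwrite('pics/w8.png',W['image']);print(proj(W,HUB))
for th in range(-42,-20,3): print(th,arm(W,th,.1).round(),arm(W,th+72,.1).round(),arm(W,th-72,.1).round())"
```

```text
t 18.9 th -16.21 r 0.1753 X -0.0034 F [-0.61 -0.82 -0.47] M [-0.012 -0.006  0.007] torque on tool about X: 0.231 w 0.0685
now Y 0.0489 Z 0.1683 zdir [ 0.0227  0.0084 -0.9997] Yyaw err 0.16
[[np.float64(-0.001), np.float64(-0.0265), np.float64(0.097)]]
[[232.1016441  194.99453543]]
-42 [304. 222.] [147. 227.] [318. 185.]
-39 [299. 223.] [143. 226.] [320. 186.]
-36 [294. 225.] [139. 225.] [322. 187.]
-33 [288. 226.] [135. 223.] [324. 189.]
-30 [283. 228.] [132. 221.] [326. 190.]
-27 [276. 229.] [130. 220.] [327. 191.]
-24 [270. 230.] [127. 218.] [329. 192.]
-21 [263. 231.] [126. 216.] [330. 194.]
```

View pics/w8.png

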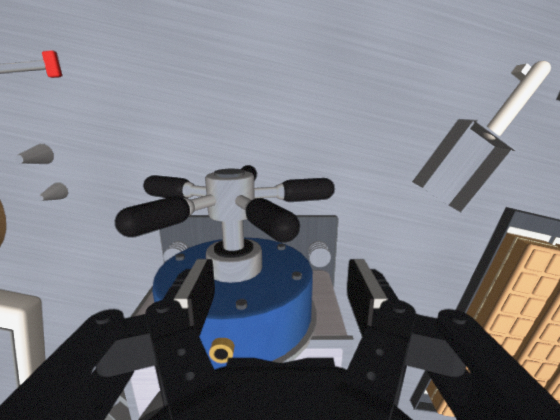

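The fit is good: moment 0.45 N·m, with the heavy side down at A ≈ 167°. The arm I'm about to push (C = A−144°) stands at −31°, which matches the geometry. I'll push it past the bottom and then come back the other way to bracket it.

Call:
{"op": "step_arm", "data": {"targets": [{"dx": -0.002,"dy": -0.001,"dz": 0.01,"roll": 0},{"dx": -0.002,"dy": -0.001,"dz": 0.045,"roll": 0},{"dx": -0.002,"dy": -0.001,"dz": 0.075,"roll": 0},{"dx": -0.002,"dy": -0.001,"dz": 0.084,"roll": 0},{"dx": -0.002,"dy": -0.006,"dz": 0.084,"roll": 0},{"dx": -0.002,"dy": -0.011,"dz": 0.084,"roll": 0},{"dx": -0.002,"dy": -0.015,"dz": 0.084,"roll": 0},{"dx": -0.002,"dy": -0.019,"dz": 0.084,"roll": 0},{"dx": -0.002,"dy": -0.023,"dz": 0.084,"roll": 0},{"dx": -0.002,"dy": -0.027,"dz": 0.083,"roll": 0},{"dx": -0.002,"dy": -0.031,"dz": 0.082,"roll": 0}]}}

```text
time: 20.05
position: [0.51, 0.0836, 0.4084]
orientation: [[-0.976, -0.218, 0.025], [-0.218, 0.976, 0.011], [-0.027, 0.005, -1.0]]
wrist_force: [-0.9, 5.1, 3.7]
width: 0.0686
```

```bash
cat >> h.py <<'E'
def est(side,half=.0342):
    o=r.get_obs();R=np.array(o["orientation"]);P=np.array(o["position"]);F=np.array(o["wrist_force"]);M=np.array(o["moment"])
    d=P-HUB;Fy=F@Y;Fz=F[2];g=P+.155*R[:,2]-HUB
    res={}
    Yt=g@Y+side*half; Zt=d[2]-.165
    # work mirrored for side -1
    y=side*Yt
    th_tip=np.degrees(np.arctan2(-y,Zt)+np.arcsin(.012/np.hypot(y,Zt)))
    th_up=-np.degrees(np.arcsin(np.clip((y-.012)/.1,-1,1)))
    th=max(th_tip,th_up) if th_up>0 else th_up
    for nm,t,zc in (("tip",th_tip,Zt),("up",th_up,.1*np.cos(np.radians(th_up)))):
        res[nm]=(round(side*t,1),round(-(Yt*Fz-zc*Fy),3))
    M0=np.cross(P-HUB,F)+M
    res["M"]=round(-(M0@X-.045*Fy),3)
    print("EST (arm deg, torque on wheel, + = cw):",res)
E
python3 -c "
from h import *
plan2(-15,3,6,1);est(1)"
```

```text
t 20.05 th -11.62 r 0.0904 X 0.0013 F [0.24 5.2  3.65] M [ 1.276 -0.062 -0.043] torque on tool about X: 0.073 w 0.0686
now Y 0.0182 Z 0.0885 zdir [ 0.0251  0.0109 -0.9996] Yyaw err 0.15
[[np.float64(0.001), np.float64(-0.0236), np.float64(0.0051)], [np.float64(0.001), np.float64(-0.0277), np.float64(0.0043)], [np.float64(0.001), np.float64(-0.0319), np.float64(0.0037)], [np.float64(0.001), np.float64(-0.036), np.float64(0.0034)], [np.float64(0.001), np.float64(-0.0402), np.float64(0.0033)], [np.float64(0.001), np.float64(-0.0444), np.float64(0.0033)]]
EST (arm deg, torque on wheel, + = cw): {'tip': (np.float64(-26.4), np.float64(0.217)), 'up': (np.float64(-23.8), np.float64(0.284)), 'M': np.float64(0.161)}
```

Call:
{"op": "step_arm", "data": {"targets": [{"dx": 0.001,"dy": -0.004,"dz": 0.001,"roll": 0},{"dx": 0.001,"dy": -0.008,"dz": 0.002,"roll": 0},{"dx": 0.001,"dy": -0.012,"dz": 0.002,"roll": 0},{"dx": 0.001,"dy": -0.016,"dz": 0.002,"roll": 0},{"dx": 0.001,"dy": -0.02,"dz": 0.002,"roll": 0},{"dx": 0.001,"dy": -0.024,"dz": 0.002,"roll": 0}]}}

```text
time: 20.65
position: [0.5145, 0.0602, 0.4076]
orientation: [[-0.975, -0.218, 0.027], [-0.218, 0.976, 0.013], [-0.029, 0.006, -1.0]]
wrist_force: [-1.2, 5.6, 4.0]
width: 0.0683
```

```bash
python3 -c "
from h import *
plan2(-10,8,6,1);est(1)"
```

```text
t 20.65 th 3.51 r 0.0878 X 0.0008 F [0.08 5.71 3.96] M [1.177 0.005 0.002] torque on tool about X: -0.233 w 0.0683
now Y -0.0054 Z 0.0877 zdir [ 0.0268  0.0126 -0.9996] Yyaw err 0.18
[[np.float64(0.001), np.float64(-0.0069), np.float64(0.0032)], [np.float64(0.001), np.float64(-0.0111), np.float64(0.0028)], [np.float64(0.001), np.float64(-0.0152), np.float64(0.0025)], [np.float64(0.001), np.float64(-0.0194), np.float64(0.0026)], [np.float64(0.001), np.float64(-0.0236), np.float64(0.0028)], [np.float64(0.001), np.float64(-0.0278), np.float64(0.0032)]]
EST (arm deg, torque on wheel, + = cw): {'tip': (np.float64(-12.0), np.float64(0.329)), 'up': (np.float64(-9.7), np.float64(0.449)), 'M': np.float64(0.49)}
```

Call:
{"op": "step_arm", "data": {"targets": [{"dx": 0,"dy": -0.004,"dz": 0,"roll": 0},{"dx": 0,"dy": -0.008,"dz": 0,"roll": 0},{"dx": 0,"dy": -0.012,"dz": 0,"roll": 0},{"dx": 0,"dy": -0.016,"dz": 0,"roll": 0},{"dx": 0,"dy": -0.02,"dz": 0,"roll": 0},{"dx": 0,"dy": -0.024,"dz": 0,"roll": 0}]}}

```text
time: 21.25
position: [0.5197, 0.0372, 0.4088]
orientation: [[-0.975, -0.219, 0.029], [-0.219, 0.976, 0.015], [-0.031, 0.008, -0.999]]
wrist_force: [-2.7, 7.2, 5.4]
width: 0.0684
```

```bash
python3 -c "
from h import *
plan2(8,26,6,1);est(1)"
```

```text
t 21.25 th 17.90 r 0.0934 X 0.0014 F [-1.09  7.66  5.38] M [1.676 0.042 0.004] torque on tool about X: -0.353 w 0.0684
now Y -0.0287 Z 0.0889 zdir [ 0.0285  0.015  -0.9995] Yyaw err 0.23
[[np.float64(0.002), np.float64(-0.0086), np.float64(0.0053)], [np.float64(0.002), np.float64(-0.0127), np.float64(0.0061)], [np.float64(0.002), np.float64(-0.0167), np.float64(0.0072)], [np.float64(0.002), np.float64(-0.0207), np.float64(0.0085)], [np.float64(0.002), np.float64(-0.0246), np.float64(0.01)], [np.float64(0.002), np.float64(-0.0284), np.float64(0.0117)]]
EST (arm deg, torque on wheel, + = cw): {'tip': (np.float64(4.8), np.float64(0.574)), 'up': (np.float64(3.7), np.float64(0.735)), 'M': np.float64(0.698)}
```

Call:
{"op": "step_arm", "data": {"targets": [{"dx": 0.002,"dy": -0.004,"dz": 0.002,"roll": 0},{"dx": 0.002,"dy": -0.008,"dz": 0.004,"roll": 0},{"dx": 0.002,"dy": -0.012,"dz": 0.006,"roll": 0},{"dx": 0.002,"dy": -0.016,"dz": 0.0075,"roll": 0},{"dx": 0.002,"dy": -0.02,"dz": 0.009,"roll": 0},{"dx": 0.002,"dy": -0.024,"dz": 0.01,"roll": 0}]}}

```text
time: 21.85
position: [0.5235, 0.0139, 0.4007]
orientation: [[-0.975, -0.22, 0.031], [-0.22, 0.975, 0.017], [-0.034, 0.01, -0.999]]
wrist_force: [-1.7, 6.7, 10.8]
width: 0.0682
```

```bash
python3 -c "
from h import *
plan2(22,40,6,1);est(1)"
```

```text
t 21.85 th 32.77 r 0.0961 X 0.0005 F [-0.2   6.95 10.82] M [1.779 0.239 0.131] torque on tool about X: -0.438 w 0.0682
now Y -0.0520 Z 0.0808 zdir [ 0.0315  0.0171 -0.9994] Yyaw err 0.28
[[np.float64(0.001), np.float64(-0.0038), np.float64(0.0032)], [np.float64(0.001), np.float64(-0.0076), np.float64(0.0051)], [np.float64(0.001), np.float64(-0.0112), np.float64(0.0071)], [np.float64(0.001), np.float64(-0.0148), np.float64(0.0093)], [np.float64(0.001), np.float64(-0.0182), np.float64(0.0117)], [np.float64(0.001), np.float64(-0.0215), np.float64(0.0143)]]
EST (arm deg, torque on wheel, + = cw): {'tip': (np.float64(23.6), np.float64(0.684)), 'up': (np.float64(17.4), np.float64(0.856)), 'M': np.float64(0.75)}
```

Call:
{"op": "step_arm", "data": {"targets": [{"dx": 0,"dy": -0.004,"dz": 0.002,"roll": 0},{"dx": 0,"dy": -0.008,"dz": 0.004,"roll": 0},{"dx": 0,"dy": -0.0115,"dz": 0.006,"roll": 0},{"dx": 0,"dy": -0.015,"dz": 0.008,"roll": 0},{"dx": 0,"dy": -0.0185,"dz": 0.0105,"roll": 0},{"dx": 0,"dy": -0.022,"dz": 0.013,"roll": 0}]}}

```text
time: 22.45
position: [0.5288, -0.0072, 0.39]
orientation: [[-0.975, -0.221, 0.035], [-0.22, 0.975, 0.018], [-0.038, 0.01, -0.999]]
wrist_force: [-3.6, 3.5, 14.4]
width: 0.0684
```

```bash
python3 -c "
from h import *
plan2(22,40,6,1);est(1)
W=optics.capture('wrist');cv2.imwrite('pics/w9.png',W['image']);print(proj(W,HUB));rep();est(1)
for th in range(22,46,3): print(th,arm(W,th,.1).round(),arm(W,th+72,.1).round(),arm(W,th-72,.1).round())"
```

```text
t 22.45 th 46.43 r 0.1018 X 0.0017 F [-2.77  4.23 14.42] M [1.504 0.72  0.121] torque on tool about X: -0.535 w 0.0684
now Y -0.0737 Z 0.0701 zdir [ 0.0345  0.0181 -0.9992] Yyaw err 0.32
[[np.float64(0.001), np.float64(0.018), np.float64(-0.0072)], [np.float64(0.001), np.float64(0.0142), np.float64(-0.0054)], [np.float64(0.002), np.float64(0.0106), np.float64(-0.0034)], [np.float64(0.002), np.float64(0.007), np.float64(-0.0012)], [np.float64(0.002), np.float64(0.0036), np.float64(0.0012)], [np.float64(0.002), np.float64(0.0003), np.float64(0.0038)]]
EST (arm deg, torque on wheel, + = cw): {'tip': (np.float64(43.0), np.float64(0.824)), 'up': (np.float64(31.0), np.float64(0.933)), 'M': np.float64(0.725)}
[[386.14237535 225.85210177]]
t 22.5 th 46.80 r 0.1016 X 0.0017 F [0.87 6.12 6.56] M [ 1.709 -0.178  0.002] torque on tool about X: -0.162 w 0.0684
EST (arm deg, torque on wheel, + = cw): {'tip': (np.float64(43.5), np.float64(0.626)), 'up': (np.float64(31.2), np.float64(0.785)), 'M': np.float64(0.438)}
22 [373. 314.] [244. 222.] [575. 274.]
25 [360. 311.] [245. 219.] [576. 278.]
28 [347. 308.] [247. 217.] [576. 283.]
31 [335. 304.] [249. 214.] [575. 287.]
34 [324. 300.] [251. 212.] [573. 291.]
37 [313. 296.] [254. 210.] [571. 295.]
40 [303. 291.] [257. 208.] [567. 299.]
43 [294. 287.] [260. 206.] [563. 303.]
```

View pics/w9.png

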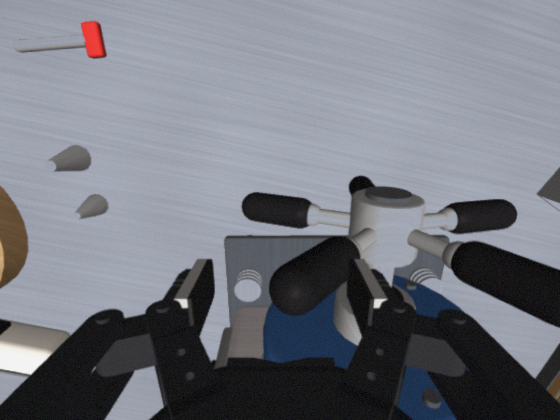

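```bash
cat > fit.py <<'E'
import numpy as np
cw=[(-22.5,.69),(-13,.645),(.5,.565),(19.5,.343),(40,.259),(43,.246),(58,.20),(72.5,.22),(92,.125),(112.5,.30),(120,.284),(134.3,.45),(148.3,.64),(167.6,.70),(187,.80)]
ccw=[]
def fit(cw,ccw,free):
    t=np.radians([a for a,_ in cw]+[a for a,_ in ccw]);T=np.array([v for _,v in cw]+[v for _,v in ccw]);s=np.r_[np.ones(len(cw)),-np.ones(len(ccw))]
    A=np.c_[np.sin(t),np.cos(t)]
    if free: A=np.c_[A,s];y=T
    else: y=T-.62*s
    x=np.linalg.lstsq(A,y,rcond=None)[0]
    print("m %.3f down at A=%.1f"%(np.hypot(*x[:2]),np.degrees(np.arctan2(-x[1],x[0]))),x[2:],(y-A@x).round(3))
if __name__=="__main__":
    fit(cw,ccw,0);fit(cw,ccw,1);fit(cw[3:],ccw,0)
E
python3 fit.py
```

```text
m 0.434 down at A=162.7 [] [ 0.03   0.057  0.077 -0.017  0.004  0.003 -0.     0.034 -0.085  0.013
 -0.042  0.037  0.128  0.043  0.002]
m 0.483 down at A=163.2 [0.66243212] [-0.021  0.014  0.046 -0.034  0.     0.001  0.003  0.04  -0.08   0.011
 -0.048  0.021  0.102  0.001 -0.057]
m 0.438 down at A=159.1 [] [ 0.007  0.022  0.019  0.01   0.037 -0.091 -0.001 -0.059  0.014  0.102
  0.015 -0.025]
```

```bash
python3 -c "
from h import *
plan2(50,26,12,-1)"
```

```text
t 22.5 th 46.80 r 0.1016 X 0.0017 F [0.87 6.12 6.56] M [ 1.709 -0.178  0.002] torque on tool about X: -0.162 w 0.0684
now Y -0.0741 Z 0.0696 zdir [ 0.0343  0.0182 -0.9992] Yyaw err 0.30
[[np.float64(0.002), np.float64(0.0365), np.float64(0.0113)], [np.float64(0.002), np.float64(0.0384), np.float64(0.0093)], [np.float64(0.002), np.float64(0.0404), np.float64(0.0074)], [np.float64(0.002), np.float64(0.0425), np.float64(0.0055)], [np.float64(0.002), np.float64(0.0446), np.float64(0.0037)], [np.float64(0.002), np.float64(0.0468), np.float64(0.0019)], [np.float64(0.001), np.float64(0.0491), np.float64(0.0003)], [np.float64(0.001), np.float64(0.0514), np.float64(-0.0013)], [np.float64(0.001), np.float64(0.0537), np.float64(-0.0028)], [np.float64(0.001), np.float64(0.0561), np.float64(-0.0042)], [np.float64(0.001), np.float64(0.0586), np.float64(-0.0055)], [np.float64(0.001), np.float64(0.0611), np.float64(-0.0068)]]
```

Call:
{"op": "step_arm", "data": {"targets": [{"dx": 0.002,"dy": 0.01,"dz": 0,"roll": 0},{"dx": 0.002,"dy": 0.02,"dz": 0,"roll": 0},{"dx": 0.002,"dy": 0.027,"dz": 0,"roll": 0},{"dx": 0.002,"dy": 0.031,"dz": 0,"roll": 0},{"dx": 0.002,"dy": 0.035,"dz": -0.001,"roll": 0},{"dx": 0.002,"dy": 0.039,"dz": -0.002,"roll": 0},{"dx": 0.002,"dy": 0.043,"dz": -0.003,"roll": 0}]}}

```text
time: 23.2
position: [0.5189, 0.0319, 0.3964]
orientation: [[-0.975, -0.218, 0.042], [-0.218, 0.976, 0.009], [-0.043, -0.001, -0.999]]
wrist_force: [5.4, -20.3, 17.4]
width: 0.0688
```

```bash
python3 -c "
from h import *
plan2(32,20,6,-1);est(-1)"
```

```text
t 23.2 th 24.63 r 0.0842 X 0.0013 F [  0.92 -20.98  17.43] M [-4.703 -0.443 -0.094] torque on tool about X: -0.459 w 0.0688
now Y -0.0351 Z 0.0766 zdir [ 0.0424  0.0089 -0.9991] Yyaw err 0.17
[[np.float64(0.001), np.float64(0.0171), np.float64(0.0022)], [np.float64(0.001), np.float64(0.0195), np.float64(0.0009)], [np.float64(0.001), np.float64(0.022), np.float64(-0.0004)], [np.float64(0.001), np.float64(0.0246), np.float64(-0.0016)], [np.float64(0.001), np.float64(0.0271), np.float64(-0.0027)], [np.float64(0.001), np.float64(0.0297), np.float64(-0.0037)]]
EST (arm deg, torque on wheel, + = cw): {'tip': (np.float64(39.0), np.float64(-0.185)), 'up': (np.float64(35.0), np.float64(-0.511)), 'M': np.float64(-0.485)}
```

Call:
{"op": "step_arm", "data": {"targets": [{"dx": 0,"dy": 0.004,"dz": -0.002,"roll": 0},{"dx": 0,"dy": 0.008,"dz": -0.004,"roll": 0},{"dx": 0,"dy": 0.012,"dz": -0.006,"roll": 0},{"dx": 0,"dy": 0.016,"dz": -0.007,"roll": 0},{"dx": 0,"dy": 0.02,"dz": -0.008,"roll": 0}]}}

```text
time: 23.7
position: [0.515, 0.0504, 0.4066]
orientation: [[-0.975, -0.217, 0.048], [-0.217, 0.976, 0.004], [-0.047, -0.007, -0.999]]
wrist_force: [3.7, -9.1, 7.9]
width: 0.0683
```

```bash
python3 -c "
from h import *
plan2(20,8,6,-1);est(-1)"
```

```text
t 23.7 th 11.16 r 0.0885 X 0.0021 F [ 1.63 -9.64  7.91] M [-2.475 -0.144 -0.038] torque on tool about X: -0.273 w 0.0683
now Y -0.0171 Z 0.0868 zdir [ 0.0476  0.0037 -0.9989] Yyaw err 0.11
[[np.float64(0.002), np.float64(0.0144), np.float64(0.0055)], [np.float64(0.002), np.float64(0.0171), np.float64(0.0047)], [np.float64(0.002), np.float64(0.0198), np.float64(0.0039)], [np.float64(0.002), np.float64(0.0225), np.float64(0.0033)], [np.float64(0.002), np.float64(0.0253), np.float64(0.0027)], [np.float64(0.002), np.float64(0.028), np.float64(0.0023)]]
EST (arm deg, torque on wheel, + = cw): {'tip': (np.float64(26.3), np.float64(-0.332)), 'up': (np.float64(23.2), np.float64(-0.48)), 'M': np.float64(-0.16)}
```

Call:
{"op": "step_arm", "data": {"targets": [{"dx": 0.002,"dy": 0.004,"dz": 0.001,"roll": 0},{"dx": 0.002,"dy": 0.008,"dz": 0.002,"roll": 0},{"dx": 0.002,"dy": 0.012,"dz": 0.002,"roll": 0},{"dx": 0.002,"dy": 0.016,"dz": 0.002,"roll": 0},{"dx": 0.002,"dy": 0.02,"dz": 0.002,"roll": 0}]}}

```text
time: 24.2
position: [0.5094, 0.069, 0.4059]
orientation: [[-0.975, -0.216, 0.051], [-0.216, 0.976, -0.0], [-0.05, -0.011, -0.999]]
wrist_force: [1.6, -8.8, 5.4]
width: 0.0686
```

```bash
python3 -c "
from h import *
plan2(8,-4,6,-1);est(-1)"
```

```text
t 24.2 th -0.96 r 0.0861 X 0.0010 F [-0.31 -8.9   5.4 ] M [-1.884  0.039 -0.043] torque on tool about X: 0.278 w 0.0686
now Y 0.0014 Z 0.0861 zdir [ 5.110e-02 -4.000e-04 -9.987e-01] Yyaw err 0.05
[[np.float64(0.001), np.float64(0.0122), np.float64(0.0014)], [np.float64(0.001), np.float64(0.015), np.float64(0.0011)], [np.float64(0.001), np.float64(0.0178), np.float64(0.0009)], [np.float64(0.001), np.float64(0.0206), np.float64(0.0008)], [np.float64(0.001), np.float64(0.0234), np.float64(0.0008)], [np.float64(0.001), np.float64(0.0262), np.float64(0.001)]]
EST (arm deg, torque on wheel, + = cw): {'tip': (np.float64(15.0), np.float64(-0.499)), 'up': (np.float64(12.0), np.float64(-0.694)), 'M': np.float64(-0.679)}
```

Call:
{"op": "step_arm", "data": {"targets": [{"dx": 0.001,"dy": 0.004,"dz": 0.001,"roll": 0},{"dx": 0.001,"dy": 0.008,"dz": 0.001,"roll": 0},{"dx": 0.001,"dy": 0.012,"dz": 0.001,"roll": 0},{"dx": 0.001,"dy": 0.016,"dz": 0.001,"roll": 0},{"dx": 0.001,"dy": 0.02,"dz": 0.001,"roll": 0}]}}

```text
time: 24.7
position: [0.5046, 0.0878, 0.4061]
orientation: [[-0.975, -0.215, 0.055], [-0.216, 0.976, -0.004], [-0.052, -0.016, -0.999]]
wrist_force: [2.2, -8.6, 7.0]
width: 0.0685
```

```bash
python3 -c "
from h import *
plan2(0,-12,6,-1);est(-1)"
```

```text
t 24.7 th -13.15 r 0.0886 X 0.0008 F [ 0.24 -8.9   7.04] M [-1.818  0.019 -0.08 ] torque on tool about X: 0.487 w 0.0685
now Y 0.0202 Z 0.0863 zdir [ 0.0545 -0.0041 -0.9985] Yyaw err -0.00
[[np.float64(0.001), np.float64(0.0046), np.float64(0.0013)], [np.float64(0.001), np.float64(0.0074), np.float64(0.0014)], [np.float64(0.001), np.float64(0.0102), np.float64(0.0016)], [np.float64(0.001), np.float64(0.013), np.float64(0.0019)], [np.float64(0.001), np.float64(0.0158), np.float64(0.0022)], [np.float64(0.001), np.float64(0.0185), np.float64(0.0027)]]
EST (arm deg, torque on wheel, + = cw): {'tip': (np.float64(1.5), np.float64(-0.578)), 'up': (np.float64(1.2), np.float64(-0.791)), 'M': np.float64(-0.887)}
```

```bash
python3 -c "
from fit import *
c=[(179,-.51),(167.2,-.46),(156,-.69),(145.3,-.78)]
fit(cw,c,0);fit(cw,c,1);fit(cw[3:],c,0);fit(cw[9:],c,1);fit(cw[10:],c,0)"
```

```text
m 0.436 down at A=162.0 [] [ 0.035  0.063  0.083 -0.012  0.009  0.007  0.003  0.036 -0.085  0.012
 -0.044  0.033  0.124  0.038 -0.004 -0.017  0.121 -0.024 -0.034]
m 0.463 down at A=161.3 [0.64453509] [ 0.015  0.046  0.073 -0.015  0.01   0.009  0.006  0.039 -0.086  0.004
 -0.055  0.016  0.1    0.005 -0.045 -0.006  0.137 -0.002 -0.008]
m 0.441 down at A=159.7 [] [ 0.005  0.022  0.02   0.012  0.04  -0.087  0.003 -0.055  0.019  0.107
  0.019 -0.022 -0.036  0.102 -0.042 -0.051]
m 0.465 down at A=158.7 [0.63249542] [ 0.003 -0.057  0.01   0.092 -0.004 -0.053 -0.038  0.104 -0.035 -0.039]
m 0.458 down at A=158.7 [] [-0.05   0.019  0.103  0.009 -0.037 -0.049  0.092 -0.049 -0.054]
```

Call:
{"op": "step_arm", "data": {"targets": [{"dx": 0.001,"dy": 0.004,"dz": 0.0013,"roll": 0},{"dx": 0.001,"dy": 0.008,"dz": 0.0014,"roll": 0},{"dx": 0.001,"dy": 0.012,"dz": 0.0018,"roll": 0},{"dx": 0.001,"dy": 0.016,"dz": 0.0022,"roll": 0},{"dx": 0.001,"dy": 0.02,"dz": 0.003,"roll": 0}]}}

```text
time: 25.2
position: [0.5002, 0.1063, 0.4051]
orientation: [[-0.975, -0.214, 0.06], [-0.215, 0.977, -0.009], [-0.056, -0.022, -0.998]]
wrist_force: [2.9, -10.8, 9.2]
width: 0.0685
```

```bash
python3 -c "
from h import *
plan2(-12,-24,6,-1);est(-1)
W=optics.capture('wrist');cv2.imwrite('pics/w10.png',W['image']);print(proj(W,HUB));rep();est(-1)
for th in range(-25,0,3): print(th,arm(W,th,.1).round(),arm(W,th+72,.1).round(),arm(W,th-72,.1).round())"
```

```text
t 25.2 th -24.14 r 0.0936 X 0.0011 F [  0.49 -11.2    9.17] M [-2.525  0.06  -0.099] torque on tool about X: 0.546 w 0.0685
now Y 0.0383 Z 0.0854 zdir [ 0.0598 -0.0091 -0.9982] Yyaw err -0.07
[[np.float64(0.001), np.float64(0.0031), np.float64(0.0026)], [np.float64(0.001), np.float64(0.0059), np.float64(0.0033)], [np.float64(0.001), np.float64(0.0085), np.float64(0.004)], [np.float64(0.001), np.float64(0.0112), np.float64(0.0049)], [np.float64(0.001), np.float64(0.0138), np.float64(0.0058)], [np.float64(0.002), np.float64(0.0164), np.float64(0.0069)]]
EST (arm deg, torque on wheel, + = cw): {'tip': (np.float64(-12.3), np.float64(-0.878)), 'up': (np.float64(-9.2), np.float64(-1.143)), 'M': np.float64(-1.05)}
[[232.38688046 216.34608256]]
t 25.25 th -24.58 r 0.0936 X 0.0011 F [ 0.47 -9.04  9.15] M [-2.281 -0.151 -0.058] torque on tool about X: 0.272 w 0.0685
EST (arm deg, torque on wheel, + = cw): {'tip': (np.float64(-12.8), np.float64(-0.719)), 'up': (np.float64(-9.6), np.float64(-0.934)), 'M': np.float64(-0.679)}
-25 [291. 291.] [ 77. 263.] [363. 211.]
-22 [280. 294.] [ 76. 259.] [365. 214.]
-19 [269. 296.] [ 75. 255.] [367. 216.]
-16 [258. 299.] [ 75. 251.] [369. 219.]
-13 [246. 300.] [ 75. 248.] [370. 222.]
-10 [234. 302.] [ 76. 244.] [371. 225.]
-7 [221. 303.] [ 77. 241.] [372. 228.]
-4 [209. 303.] [ 79. 237.] [372. 231.]
-1 [197. 303.] [ 81. 234.] [372. 234.]
```

View pics/w10.png

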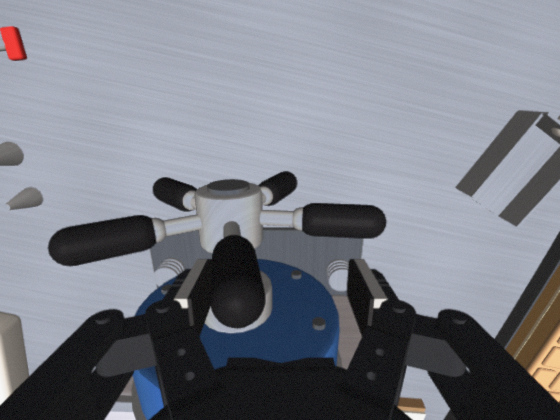

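Call:
{"op": "step_arm", "data": {"targets": [{"dx": 0.001,"dy": -0.012,"dz": 0,"roll": 0},{"dx": 0.001,"dy": -0.025,"dz": 0,"roll": 0},{"dx": 0.001,"dy": -0.034,"dz": 0,"roll": 0},{"dx": 0.001,"dy": -0.038,"dz": 0,"roll": 0},{"dx": 0.001,"dy": -0.042,"dz": 0,"roll": 0},{"dx": 0.001,"dy": -0.046,"dz": 0,"roll": 0},{"dx": 0.001,"dy": -0.05,"dz": 0,"roll": 0},{"dx": 0.001,"dy": -0.054,"dz": 0,"roll": 0},{"dx": 0.001,"dy": -0.058,"dz": 0,"roll": 0},{"dx": 0.001,"dy": -0.062,"dz": 0,"roll": 0}]}}

```text
time: 26.25
position: [0.5123, 0.0465, 0.4065]
orientation: [[-0.975, -0.215, 0.06], [-0.216, 0.976, -0.006], [-0.057, -0.019, -0.998]]
wrist_force: [-1.8, 6.7, 4.4]
width: 0.0684
```

```bash
python3 -c "
from h import *
plan2(0,12,3,1);est(1)"
```

```text
t 26.25 th 14.41 r 0.0896 X 0.0002 F [-0.29  6.9   4.42] M [1.489 0.006 0.032] torque on tool about X: -0.262 w 0.0684
now Y -0.0223 Z 0.0868 zdir [ 0.0598 -0.0064 -0.9982] Yyaw err 0.01
[[np.float64(0.0), np.float64(-0.0053), np.float64(0.002)], [np.float64(0.0), np.float64(-0.0108), np.float64(0.0027)], [np.float64(0.0), np.float64(-0.0163), np.float64(0.0038)]]
EST (arm deg, torque on wheel, + = cw): {'tip': (np.float64(0.1), np.float64(0.475)), 'up': (np.float64(0.0), np.float64(0.637)), 'M': np.float64(0.573)}
```

Call:
{"op": "step_arm", "data": {"targets": [{"dx": 0,"dy": -0.004,"dz": 0.001,"roll": 0},{"dx": 0,"dy": -0.008,"dz": 0.002,"roll": 0},{"dx": 0,"dy": -0.012,"dz": 0.0025,"roll": 0},{"dx": 0,"dy": -0.016,"dz": 0.003,"roll": 0}]}}

```text
time: 26.65
position: [0.5159, 0.0317, 0.4047]
orientation: [[-0.974, -0.217, 0.061], [-0.217, 0.976, -0.004], [-0.059, -0.017, -0.998]]
wrist_force: [-1.9, 8.1, 8.0]
width: 0.0683
```

```bash
python3 -c "
from h import *
plan2(0,12,3,1);est(1)
W=optics.capture('wrist');cv2.imwrite('pics/w11.png',W['image']);print(proj(W,HUB));rep();est(1)
for th in range(6,26,3): print(th,arm(W,th,.1).round(),arm(W,th+72,.1).round(),arm(W,th-72,.1).round())"
```

```text
t 26.65 th 23.65 r 0.0928 X 0.0007 F [-0.11  8.35  7.98] M [1.845 0.074 0.12 ] torque on tool about X: -0.434 w 0.0683
now Y -0.0372 Z 0.0850 zdir [ 0.061  -0.0036 -0.9981] Yyaw err 0.08
[[np.float64(0.001), np.float64(0.0096), np.float64(-0.0)], [np.float64(0.001), np.float64(0.0041), np.float64(0.0006)], [np.float64(0.001), np.float64(-0.0014), np.float64(0.0017)]]
EST (arm deg, torque on wheel, + = cw): {'tip': (np.float64(11.5), np.float64(0.648)), 'up': (np.float64(8.6), np.float64(0.85)), 'M': np.float64(0.81)}
[[333.89728297 217.47020708]]
t 26.7 th 24.04 r 0.0929 X 0.0007 F [-0.14  5.5   5.35] M [1.424 0.002 0.045] torque on tool about X: -0.082 w 0.0684
EST (arm deg, torque on wheel, + = cw): {'tip': (np.float64(12.0), np.float64(0.43)), 'up': (np.float64(9.0), np.float64(0.563)), 'M': np.float64(0.33)}
6 [344. 306.] [194. 228.] [492. 244.]
9 [332. 305.] [195. 225.] [493. 247.]
12 [320. 303.] [196. 222.] [494. 251.]
15 [308. 301.] [197. 219.] [495. 255.]
18 [296. 299.] [199. 216.] [494. 259.]
21 [285. 296.] [201. 214.] [493. 262.]
24 [274. 293.] [203. 211.] [492. 266.]
```

View pics/w11.png

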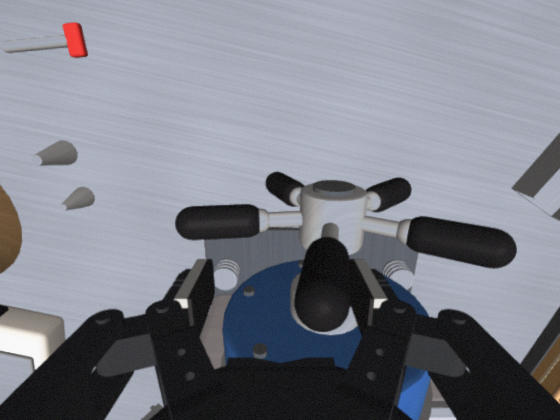

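```bash
python3 -c "
from fit import *
c=[(133,-.95),(179,-.51),(167.2,-.46),(156,-.69),(145.3,-.78)]
w=cw+[(144,.56),(155.5,.70)]
fit(w,c,0);fit(w,c,1);fit(w[10:],c,0);fit(w[10:],c,1)"
```

```text
m 0.440 down at A=161.2 [] [ 0.042  0.069  0.09  -0.005  0.015  0.013  0.008  0.04  -0.084  0.01
 -0.046  0.029  0.118  0.031 -0.011  0.07   0.124 -0.122 -0.024  0.114
 -0.03  -0.04 ]
m 0.486 down at A=160.3 [0.66370433] [ 0.002  0.038  0.069 -0.014  0.015  0.014  0.011  0.042 -0.087 -0.004
 -0.065 -0.     0.078 -0.025 -0.082  0.033  0.077 -0.063 -0.002  0.146
  0.01   0.01 ]
m 0.491 down at A=157.9 [] [-0.034  0.027  0.102 -0.003 -0.059  0.058  0.1   -0.123 -0.067  0.08
 -0.054 -0.053]
m 0.507 down at A=158.4 [0.65542029] [-0.057  0.002  0.073 -0.036 -0.098  0.031  0.07  -0.077 -0.033  0.118
 -0.013 -0.01 ]
```

Call:
{"op": "step_arm", "data": {"targets": [{"dx": 0,"dy": 0.008,"dz": -0.005,"roll": 0},{"dx": 0,"dy": 0.012,"dz": -0.045,"roll": 0},{"dx": 0,"dy": 0.012,"dz": -0.085,"roll": 0},{"dx": 0,"dy": 0.012,"dz": -0.1,"roll": 0},{"dx": 0,"dy": 0.012,"dz": -0.1,"roll": 0.15},{"dx": 0,"dy": 0.012,"dz": -0.1,"roll": 0.3}]}}

```text
time: 27.3
position: [0.5073, 0.0437, 0.5052]
orientation: [[-0.994, 0.087, 0.062], [0.087, 0.996, -0.005], [-0.062, 0.001, -0.998]]
wrist_force: [-0.7, -0.2, -0.9]
width: 0.0681
```

Call:
{"op": "step_arm", "data": {"targets": [{"dx": 0,"dy": 0,"dz": 0,"roll": 1.27},{"dx": 0,"dy": 0,"dz": 0,"roll": 1.27},{"dx": 0,"dy": 0,"dz": 0,"roll": 1.27},{"dx": 0,"dy": 0,"dz": 0,"roll": 1.27},{"dx": 0,"dy": 0,"dz": 0,"roll": 1.27},{"dx": 0,"dy": 0,"dz": 0,"roll": 1.27},{"dx": 0,"dy": 0,"dz": 0,"roll": 1.27},{"dx": 0,"dy": 0,"dz": 0,"roll": 1.27},{"dx": 0,"dy": 0,"dz": 0,"roll": 1.27},{"dx": 0,"dy": 0,"dz": 0,"roll": 1.27},{"dx": 0,"dy": 0,"dz": 0,"roll": 1.27}]}}

```text
time: 28.4
position: [0.5072, 0.0439, 0.5052]
orientation: [[-0.214, 0.975, 0.062], [0.977, 0.215, -0.005], [-0.018, 0.06, -0.998]]
wrist_force: [0.3, 0.4, 0.6]
width: 0.0682
```

```bash
python3 - <<'E'
from h import *
o=rep();R=np.array(o["orientation"]);P=np.array(o["position"]);g=P+.155*R[:,2]-HUB
print(R.round(3).tolist(),np.degrees(np.arctan2(R[1,1],R[0,1]))-12.43)
a=np.radians(12);t=HUB-.085*np.sin(a)*Y+.085*np.cos(a)*Z
print("to grasp",(R.T@(t-HUB-g)).round(4), "X,Y,Z now",g@X,g@Y,g[2])
W=optics.capture("wrist");cv2.imwrite("pics/w12.png",W["image"]);print(proj(W,HUB))
for th in range(6,22,3): print(th,arm(W,th,.1).round(),arm(W,th+72,.1).round(),arm(W,th-72,.1).round())
E
```

```text
t 28.4 th 7.25 r 0.1870 X -0.0050 F [0.34 0.34 0.63] M [ 0.001  0.032 -0.01 ] torque on tool about X: -0.128 w 0.0682
[[-0.214, 0.975, 0.062], [0.977, 0.215, -0.005], [-0.018, 0.06, -0.998]] 0.00037217310072890086
to grasp [ 0.0078 -0.0012  0.1024] X,Y,Z now -0.004956640747427917 -0.023612940584391895 0.18554266316952558
[[274.11704272 165.77796914]]
6 [280. 204.] [276. 260.] [275.  63.]
9 [280. 210.] [275. 258.] [276.  66.]
12 [280. 217.] [275. 257.] [276.  68.]
15 [280. 222.] [275. 255.] [276.  71.]
18 [279. 228.] [275. 253.] [277.  75.]
21 [279. 233.] [274. 251.] [277.  79.]
```

View pics/w12.png

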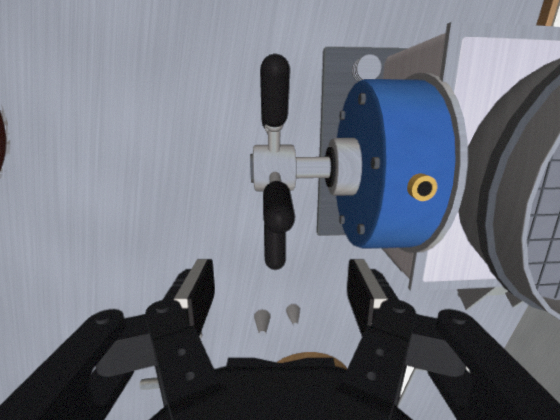

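Call:
{"op": "step_arm", "data": {"targets": [{"dx": 0.008,"dy": -0.001,"dz": 0.01,"roll": 0},{"dx": 0.008,"dy": -0.001,"dz": 0.045,"roll": 0},{"dx": 0.008,"dy": -0.001,"dz": 0.08,"roll": 0},{"dx": 0.008,"dy": -0.001,"dz": 0.1,"roll": 0},{"dx": 0.008,"dy": -0.001,"dz": 0.102,"roll": 0},{"dx": 0.008,"dy": -0.001,"dz": 0.102,"roll": 0}]}}

```text
time: 29.05
position: [0.5106, 0.0513, 0.4031]
orientation: [[-0.215, 0.975, 0.062], [0.977, 0.215, -0.005], [-0.018, 0.059, -0.998]]
wrist_force: [0.6, -0.1, 0.9]
width: 0.0681
```

Call:
{"op": "step_arm", "data": {"targets": [{"dx": 0,"dy": 0,"dz": 0,"roll": 0},{"dx": 0,"dy": 0,"dz": 0,"roll": 0},{"dx": 0,"dy": 0,"dz": 0,"roll": 0},{"dx": 0,"dy": 0,"dz": 0,"roll": 0},{"dx": 0,"dy": 0,"dz": 0,"roll": 0},{"dx": 0,"dy": 0,"dz": 0,"roll": 0}], "hand": -1, "force": 60}}

```text
time: 29.65
position: [0.5101, 0.0512, 0.4045]
orientation: [[-0.215, 0.975, 0.061], [0.976, 0.216, -0.006], [-0.019, 0.058, -0.998]]
wrist_force: [-4.7, -0.7, 8.5]
width: 0.0232
```

```bash
python3 - <<'E'
from h import *
plan(5,3)
W=optics.capture("wrist");cv2.imwrite("pics/w13.png",W["image"]);print(proj(W,HUB))
for th in range(3,22,3): print(th,arm(W,th,.1).round(),arm(W,th+72,.1).round(),arm(W,th-72,.1).round())
E
```

```text
t 29.65 th 11.45 r 0.0865 X -0.0008 F [-4.78  0.33  8.54] M [0.133 2.532 0.254] torque on tool about X: -0.068 w 0.0232
[{"dx": -0.0024, "dy": -0.0, "dz": 0.0006, "roll": 0}, {"dx": -0.0049, "dy": -0.0001, "dz": 0.0012, "roll": 0}, {"dx": -0.0073, "dy": -0.0001, "dz": 0.002, "roll": 0}]
[[274.23747696 199.28092162]]
3 [284. 280.] [276. 333.] [276.  45.]
6 [284. 290.] [276. 330.] [277.  47.]
9 [284. 300.] [276. 326.] [277.  51.]
12 [284. 309.] [275. 322.] [278.  55.]
15 [283. 316.] [275. 319.] [278.  59.]
18 [283. 323.] [275. 315.] [279.  65.]
21 [283. 330.] [275. 310.] [279.  71.]
```

View pics/w13.png

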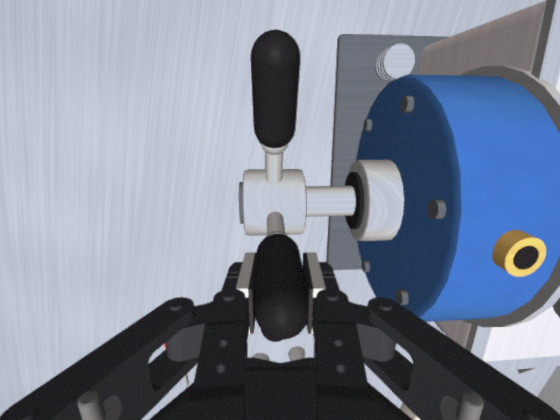

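Call:
{"op": "step_arm", "data": {"targets": [{"dx": -0.002,"dy": 0,"dz": 0.0005,"roll": 0},{"dx": -0.004,"dy": 0,"dz": 0.001,"roll": 0},{"dx": -0.006,"dy": 0,"dz": 0.0015,"roll": 0},{"dx": -0.006,"dy": 0,"dz": 0.0015,"roll": 0},{"dx": -0.006,"dy": 0,"dz": 0.0015,"roll": 0},{"dx": -0.006,"dy": 0,"dz": 0.0015,"roll": 0},{"dx": -0.006,"dy": 0,"dz": 0.0015,"roll": 0},{"dx": -0.006,"dy": 0,"dz": 0.0015,"roll": 0}]}}

```text
time: 30.5
position: [0.5112, 0.0461, 0.4037]
orientation: [[-0.216, 0.975, 0.061], [0.976, 0.216, -0.003], [-0.017, 0.059, -0.998]]
wrist_force: [-0.5, 7.2, 3.0]
width: 0.023
```

```bash
python3 - <<'E'
from h import *
o=rep();print(np.round(o["qd"],2))
W=optics.capture("wrist");cv2.imwrite("pics/w14.png",W["image"]);S=optics.capture("side");T=optics.capture("top")
cv2.imwrite("pics/s14.png",S["image"]);cv2.imwrite("pics/t14.png",T["image"])
o=rep();print(np.round(o["qd"],2))
for th in range(9,24,3): print(th,arm(W,th,.1).round(),arm(W,th+72,.1).round(),arm(W,th-72,.1).round())
E
```

```text
t 30.5 th 14.71 r 0.0868 X -0.0008 F [1.05 7.14 3.02] M [ 1.693  1.104 -0.031] torque on tool about X: -0.069 w 0.023
[ 0.01 -0.03  0.03  0.01 -0.09  0.03]
t 30.65 th 14.72 r 0.0868 X -0.0008 F [0.05 6.59 3.42] M [1.746 1.16  0.019] torque on tool about X: 0.107 w 0.0228
[-0.06 -0.07  0.04  0.08  0.01  0.01]
9 [284. 291.] [276. 322.] [277.  39.]
12 [284. 300.] [275. 318.] [278.  43.]
15 [283. 308.] [275. 315.] [278.  48.]
18 [283. 316.] [275. 311.] [279.  53.]
21 [283. 322.] [275. 307.] [279.  59.]
```

View pics/w14.png

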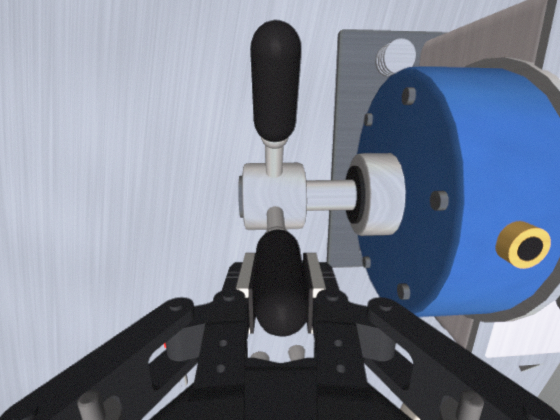

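View pics/t14.png

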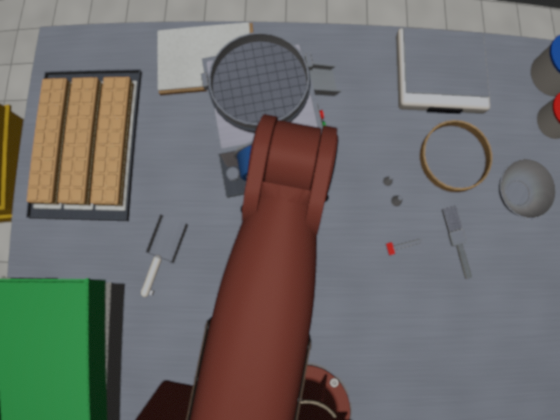

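The wrist view shows the grip firmly between the pads, with its tip near (281,305), which puts the arm at about 14°. In the top view the pin (390,248), nozzles (388,181) and (397,200) and scoop (165,250) are where they started. The readings are steady, so I'm handing in.

```bash
python3 - <<'E'
from station import r
print(r.close_job())
E
```

```text
the job is handed in; nothing more can be done
None
```

I handed the job in at about 31 s with the wheel gripped and still, and the heavy side straight down by my best estimate. The hand-in reported no verdict.

- **How I found it:** I pushed the wheel slowly clockwise, arm after arm, past the expected low point. Then I pushed it back counter-clockwise and fitted the torque to the drag-plus-weight formula.
- **Where the heavy side is:** The fits gave a moment of about 0.44–0.51 N·m. The low point came out at 158–161°, measured as the clockwise angle from up of the arm I pushed first. I set that arm to about 158.5°, read off the wrist camera to about 2°.
- **Last checks:** The arm now in the gripper is pinched at 60 N and stands about 14° from up. The opening was steady at 23 mm and the joint speeds were near zero. The top view showed the pin, scoop and nozzles where they started.

**What disagreed:**
- The first pinched stroke slipped at 20 N, so I left it out and measured by pushing instead.
- Single torque readings scattered by up to about 0.12 N·m. Readings near the bottom alone put the low point anywhere from about 150 to 162°, so I expect the final angle to be good to about 5–8°.
- The wrist moments only made sense when taken about a point roughly 45 mm behind the tool frame's origin, so I relied mostly on forces and contact geometry.
- The tool picked up a tilt of about 3.5°, which the moves could not correct. The grip held anyway.

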